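# Refill the wash-block caddy and put away the empty cases

## Robot

A 6-joint arm with a two-finger parallel gripper is mounted at the origin on the work surface. World frame = base frame: x ahead of the robot, y to its left, z up, the work surface at z = 0. Lengths are in m, angles in rad, forces in N, time in s.
With the tool pointing down it reaches from about 0.25 to 0.725 m from the base axis. Payload 4 kg.
Tool frame: the origin (TCP) lies on the centre line of the jaws, within the pads' length; the fingertips stand 22 mm ahead of it and the grasp point (between the pads) lies 3 mm ahead of it (bot.tip_reach is the distance from the TCP to the fingertips, in m); z points along the fingers, y is the line along which they close (so a half turn about z gives the same grasp; the last joint's range is limited). The gripper opens to 85 mm and grips with 20 to 120 N. Pads are 22 mm wide; open, the fingers measure 114 mm over their backs; the gripper's body (76 mm by 85 mm) begins 54 mm behind the grasp point. The pads swing forward as they close: fully open they stand 13 mm farther back than shut.
Start: joints at [1.3, 0.241, 0.005, 1.335, 0, 1.571], TCP at [0.134, 0.482, 0.253] pointing down, gripper open.
Joint ranges: [-2.72, 2.72], [-1.05, 1.87], [-1.09, 1.28], [-1.99, 2.15], [-1.42, 1.44], [-3.14, 3.14]. Speed limits (rad/s): [2.79, 2.79, 3.14, 3.14, 3.14, 3.14].

## Interface

Orientations are given as a unit quaternion [x, y, z, w].
In Python, from workcell import bot gives the robot as it stands. The module is installed in compiled form; this text tells all that it offers.
- The arm moves only by the tool apply_moves, never from a script. Its argument "commands" is a list of rows, each a list of 4 numbers: the shift along the tool's x, y, z scaled (see below), then the turn about the tool's z scaled (see below). In form: [[tx, ty, tz, roll], ...]. A call has exactly 5 rows; each row shifts and turns the commanded pose from where the row before left it, along the tool's axes as they then stand; what a row does not reach is not made up. The controller multiplies each number of a shift by 20 mm and each number of a turn by 60 degrees. A row lasts 1/12 s, in which the tool goes at most 41.7 mm and 7.16 degrees, less where a joint would pass 70% of its speed; a pose out of reach is approached as far as the arm can. A call with a number of a shift or a turn outside -1 to 1 is refused whole. A call with a gripper value outside its range is refused whole. "claw" is the closure, from 0 (fully open) to 1 (shut), set as the call begins (left out, the last holds). The fingers move at their own pace and stop on an object; the grip force is fixed at half the most. Time passes only in rows, so rows that do not move let the fingers close, or fill a call up. It gives the time, the measured TCP pose, the force, the opening and the grip force at its end, in the units of the state.
- bot.get_obs(): the state, without advancing time (a new reading comes with each control period).
- bot.camera(name): name is "side" or "top" or "wrist"; returns a dict with "image" (480x640x3 uint8, blue, green, red), "camera_matrix" (3x3 intrinsics, pixels), "k1" (the pictures are not rectified: a ray, as slopes to the right and down, at radius r is drawn at 1 + k1 r^2 times it, then the intrinsics apply), "R" (3x3) and "t" (3): a world point X has camera coordinates R X + t. Camera axes: x right, y down, z forward; pixel columns grow to the right and rows downward; lengths in m; the calibration is good to about 2 mm. A picture is of the moment at which its call begins. There is no depth.
- bot.job_done(): hands the job in; it is judged then, once.
The state is a dict: "clock": time; "joint_pos": joint angles; "joint_vel": joint speeds; "tau": joint torques, N m; "eef_pos": TCP position; "tool_rot": TCP orientation; "ft_force": force on the tool from outside, world axes, zero at the start; "ft_torque": the same for the moment, N m; "grip_width": finger opening in m; "grasp_force": force on a finger pad.
Only numpy, scipy, OpenCV 4.12 (cv2) and the standard library are available. Lean on these libraries where they do the work, as an engineer would, in place of code of your own. Each camera call takes 0.05 s, during which the arm holds its last target. There are 200 camera calls.

## Task

Slide the see-through pale-blue shutter of the grey caddy fully open, put exactly three of the blue-and-white wash blocks down inside its well so that none stands above the rim, then slide the shutter back until its orange pointer is on the green mark. Stack all the flat orange refill cases, however many there are, flat in one square pile on the cork panel of the black pad, lined up with it. Leave the spare block on the worktop and do not disturb the other things.

Things in the scene. Friction and masses are not known exactly. Their poses are not given: they have to be found in the camera images.
- caddy: Grey block-shaped dosing caddy fixed to the top, 142 mm (its x) by 316 mm (its y), rim and deck 50 mm high; the +y half is an open well, the -y half a solid deck on which the open shutter parks. Origin: centre of its underside. Along its +x (far) side runs a white scale rail, 36 mm wide, its top 50 mm high, out to x = +107 mm.
- well (a point): Centre of the well's floor, 8 mm above the worktop, axes as the caddy. The well inside is 130 mm (x) by about 150 mm (y) and 42 mm deep: three blocks lie in it side by side, long sides along x, 48 mm apart (at y = -48, 0 and +48 mm), with room for fingers at their ends.
- shutter (a joint): Opening of the shutter in m: 0 = covers the well, 0.155 = fully open, parked over the deck; grows as it slides towards the caddy's -y. It stays where it is left (about 2 N of friction). The shutter is a see-through pale-blue plate 140 x 158 x 5 mm, top 56.5 mm above the worktop.
- grip_top (a point): Centre of the top of the shutter's black grip, 92.5 mm above the worktop. The grip is 26 mm (caddy x) by 24 mm (caddy y, along the track) and rises 36 mm from the middle of the plate.
- pointer (a point): Tip of the orange pointer on the shutter's far (+x) edge, level with the middle of the grip along the track; it moves with the shutter along the scale rail.
- mark: Green mark on the scale rail, 14 mm wide along the track, 20 mm across it and 6 mm high, origin at the middle of its underside, axes as the caddy. The pointer is on the mark when its y in the mark's frame is near 0 (within half the mark's width, 7 mm). It is at a different place along the track each time, and fixed during the job.
- pad: Black pad fixed to the top, 136 mm (its x) by 82 mm (its y) and 4 mm thick, with a cork panel the size of a case (112 x 58 mm, long side along x) at its centre. Origin: centre of its underside.
- block0: Blue wash block with a white band, 64 mm (x) by 40 mm (y) by 32 mm high, about 110 g; origin at the centre of its underside. All four are alike: any three will do.
- block1: Blue wash block with a white band, 64 mm (x) by 40 mm (y) by 32 mm high, about 110 g; origin at the centre of its underside. All four are alike: any three will do.
- block2: Blue wash block with a white band, 64 mm (x) by 40 mm (y) by 32 mm high, about 110 g; origin at the centre of its underside. All four are alike: any three will do.
- block3: Blue wash block with a white band, 64 mm (x) by 40 mm (y) by 32 mm high, about 110 g; origin at the centre of its underside. All four are alike: any three will do.
- case0: Flat orange refill case, closed and rigid, 110 mm (x) by 56 mm (y) by 20 mm high, about 90 g; origin at the centre of its underside. Two to four cases are there; None when absent.
- case1: Flat orange refill case, closed and rigid, 110 mm (x) by 56 mm (y) by 20 mm high, about 90 g; origin at the centre of its underside. Two to four cases are there; None when absent.
- case2: Flat orange refill case, closed and rigid, 110 mm (x) by 56 mm (y) by 20 mm high, about 90 g; origin at the centre of its underside. Two to four cases are there; None when absent.
- case3: Flat orange refill case, closed and rigid, 110 mm (x) by 56 mm (y) by 20 mm high, about 90 g; origin at the centre of its underside. Two to four cases are there; None when absent.
- brush: Bystander, not to be disturbed: a wooden-handled scrubbing brush lying on the top.
- peg_jar: Bystander, not to be disturbed: a glass jar 64 mm across, 100 mm tall.
- soap_dish: Bystander, not to be disturbed: a white dish 100 mm across, 20 mm high.
- scraper: Bystander, not to be disturbed: a spatula-like scraper lying flat.
- softener: Bystander, not to be disturbed: a lilac bottle 72 mm across, 190 mm tall.
- mug: Bystander, not to be disturbed: a blue mug 80 mm across, 90 mm tall.

How it is judged:
On the way, in this order (a step that is already met when the one before it is completed fails the run):
1. the shutter is slid fully open (to within 10 mm) (value of joint shutter above 0.145 m), for 0.2 s.
2. exactly three blocks lie down in the well, the other one on the worktop (((horizontal distance between each of block0, block1, block2 and well below 0.085 m and z of each of block0, block1, block2 in the frame of well below 0.026 m and horizontal distance between block3 and well above 0.09 m and height (world z) of block3 below 0.04 m) or (horizontal distance between each of block0, block1, block3 and well below 0.085 m and z of each of block0, block1, block3 in the frame of well below 0.026 m and horizontal distance between block2 and well above 0.09 m and height (world z) of block2 below 0.04 m) or (horizontal distance between each of block0, block2, block3 and well below 0.085 m and z of each of block0, block2, block3 in the frame of well below 0.026 m and horizontal distance between block1 and well above 0.09 m and height (world z) of block1 below 0.04 m) or (horizontal distance between block0 and well above 0.09 m and height (world z) of block0 below 0.04 m and horizontal distance between each of block1, block2, block3 and well below 0.085 m and z of each of block1, block2, block3 in the frame of well below 0.026 m))), for 0.3 s.
3. the shutter's pointer is on the green mark (within 7 mm) (y of pointer in the frame of mark between -0.007 and 0.007 m and velocity of joint shutter between -0.01 and 0.01 m/s), for 0.3 s.
At the end, for the whole second after the job is handed in: Exactly three blocks down in the well below the rim, the fourth on the worktop; pointer within 7 mm of the green mark's middle; all cases flat in one pile, each within 10 mm (x and y) of the pad's centre and 0.15 rad of its direction; all at rest (all of step 3 and ((horizontal distance between each of block0, block1, block2 and well below 0.085 m and z of each of block0, block1, block2 in the frame of well below 0.026 m and horizontal distance between block3 and well above 0.09 m and height (world z) of block3 below 0.04 m) or (horizontal distance between each of block0, block1, block3 and well below 0.085 m and z of each of block0, block1, block3 in the frame of well below 0.026 m and horizontal distance between block2 and well above 0.09 m and height (world z) of block2 below 0.04 m) or (horizontal distance between each of block0, block2, block3 and well below 0.085 m and z of each of block0, block2, block3 in the frame of well below 0.026 m and horizontal distance between block1 and well above 0.09 m and height (world z) of block1 below 0.04 m) or (horizontal distance between block0 and well above 0.09 m and height (world z) of block0 below 0.04 m and horizontal distance between each of block1, block2, block3 and well below 0.085 m and z of each of block1, block2, block3 in the frame of well below 0.026 m)) and x of case0 in the frame of pad between -0.01 and 0.01 m and y of case0 in the frame of pad between -0.01 and 0.01 m and angle between the x axis of each of case0, case1, case2, case3 and the x axis of pad, either way round below 0.15 rad and angle between each of case0, case1, case2, case3's own z axis and vertical below 0.08 rad and linear speed of each of case0, case1, case2, case3, block0, block1, block2, block3 below 0.02 m/s and x of case1 in the frame of pad between -0.01 and 0.01 m and y of case1 in the frame of pad between -0.01 and 0.01 m and x of case2 in the frame of pad between -0.01 and 0.01 m and y of case2 in the frame of pad between -0.01 and 0.01 m and x of case3 in the frame of pad between -0.01 and 0.01 m and y of case3 in the frame of pad between -0.01 and 0.01 m); the robot touches nothing.
It fails at once if a bystander is moved by more than 40 mm or knocked over (distance of any of brush, peg_jar, soap_dish, scraper, softener, mug from where it was at the start of the episode above 0.04 m or angle between any of peg_jar, soap_dish, softener, mug's own z axis and vertical above 0.5 rad).
Of case0, case1, case2, case3 only 2 to 4 are there at a start; the rules pass over those that are not, and their reading is None.
At some moment in a run one of block0, block1, block2, block3 may be knocked a few centimetres aside while the robot is not near it.
Once in a run the grip may slacken for a moment while it holds something.
It also fails if it takes over 208 s, if anything falls off the work surface, if the arm or the gripper's body presses on something with over 40 N, if the wrist force passes 120 N, or if a joint passes its speed limit or range.

## Working session

There is one attempt and no reset: what is moved stays moved. The work goes in short steps, Python scripts to look and compute and a tool call to move; the robot and the scene stay as the last step left them, time stands still between calls to the robot, and variables do not carry over. Pictures are saved under pics/ and viewed, at most 14 in all, crops included, and the job is handed in when it is done.

Besides the shell and the picture viewer there is one more tool, called by a JSON object that holds its "op" and its "data", one argument or row to a line. apply_moves: Moves the arm, as the interface text tells. Shifts and turns lie within -1 to 1; 1 stands for 20 mm of shift or 60 degrees of turn. Its arguments: {"type":"object","properties":{"commands":{"type":"array","items":{"type":"array","items":{"type":"number","minimum":-1,"maximum":1}}},"claw":{"type":"number"}},"required":["commands"]}

```bash
ls; mkdir -p pics
cat > h.py <<'E'
import numpy as np, cv2
from workcell import bot
def snap(name,fn=None):
    c=bot.camera(name)
    if fn: cv2.imwrite('pics/'+fn,c['image'])
    np.savez('pics/%s.npz'%name,**{k:c[k] for k in('image','camera_matrix','k1','R','t')})
    return c
def load(name): return dict(np.load('pics/%s.npz'%name))
def px2w(c,uv,z):
    K=c['camera_matrix'];k1=float(c['k1']);R=c['R'];t=c['t'].ravel();out=[]
    for u,v in np.atleast_2d(uv).astype(float):
        d=np.array([(u-K[0,2])/K[0,0],(v-K[1,2])/K[1,1]]);s=d.copy()
        for _ in range(30): s=d/(1+k1*(s@s))
        r=R.T@np.array([s[0],s[1],1]);o=-R.T@t
        out.append((o+r*(z-o[2])/r[2])[:2])
    return np.array(out)
def w2px(c,P):
    K=c['camera_matrix'];k1=float(c['k1']);X=np.atleast_2d(P)@c['R'].T+c['t'].ravel()
    s=X[:,:2]/X[:,2:];s=s*(1+k1*(s**2).sum(1,keepdims=True))
    return s*[K[0,0],K[1,1]]+[K[0,2],K[1,2]]
E
python3 - <<'E'
from h import *
for n in('top','side'):
    c=snap(n,n+'0.png');print(n,-c['R'].T@c['t'].ravel(),c['camera_matrix'].tolist(),c['k1'])
o=bot.get_obs();print(o)
E
```

```text
pics
top [0.28212078 0.02940727 1.73397446] [[620.0493219918263, 0.0, 325.92908912874475], [0.0, 620.0493219918263, 242.2660206724277], [0.0, 0.0, 1.0]] -0.09004986938633386
side [ 0.13518613 -0.82627381  0.64832019] [[496.8505776084033, 0.0, 316.29201458241204], [0.0, 496.8505776084033, 248.58848006759789], [0.0, 0.0, 1.0]] -0.0073392040660220405
{'clock': 0.1, 'joint_pos': array([ 1.30004030e+00,  2.41362032e-01,  3.83629025e-03,  1.33516761e+00,
       -1.14006580e-05,  1.57081644e+00]), 'joint_vel': array([-1.45355471e-04,  1.51577495e-05,  1.75882506e-03, -6.57908144e-04,
       -6.67504070e-04,  2.01734575e-03]), 'tau': array([ 7.18717201e-04, -3.73136544e+01,  2.53010255e+01,  1.08736666e-02,
        4.29325542e-05,  7.70455188e-06]), 'eef_pos': array([0.13359342, 0.48128042, 0.25248109]), 'tool_rot': array([ 1.34974773e-01,  9.90848581e-01, -9.40604378e-04, -1.22358217e-04]), 'ft_force': array([-0.37174913,  0.05897143,  1.05624702]), 'ft_torque': array([-0.06410127,  0.02119637,  0.01372292]), 'grasp_force': 0.0, 'grip_width': 0.08519707381577285}
```

View pics/top0.png

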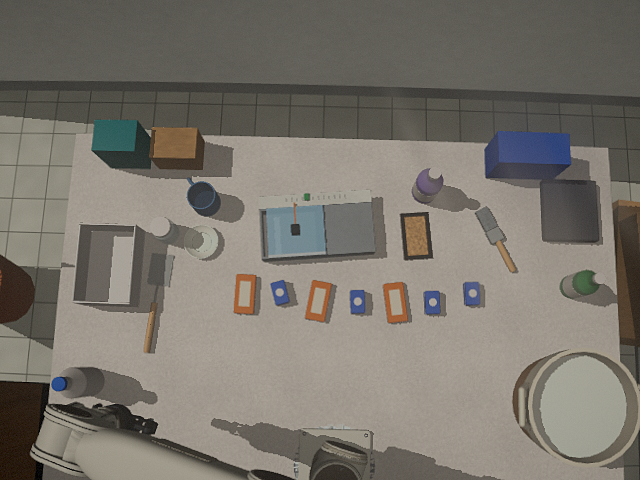

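View pics/side0.png

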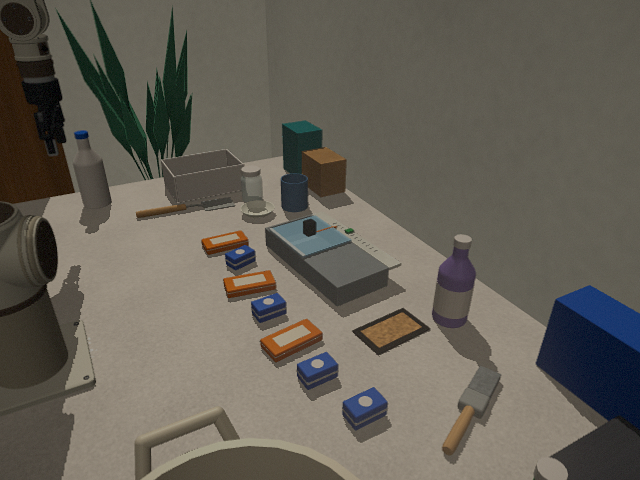

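The top view shows three orange cases (245,294), (319,300), (396,302), and four blocks at (280,293), (357,301), (432,302), (472,293). The caddy is at about (318,230), its grip at (295,229), the green mark at (307,197) and the pad at (416,236).

```bash
cat >> h.py <<'E'
from scipy.optimize import minimize
def boxes(c,kind,amin=60):
    """find boxes in a top-like view: returns list of x,y,yaw(long axis), iou-ish cost, by fitting the projected hull"""
    hsv=cv2.cvtColor(c['image'],cv2.COLOR_BGR2HSV)
    if kind=='case': m=cv2.inRange(hsv,(3,150,90),(14,255,255)); d=(.110,.056,.020)
    else: m=cv2.inRange(hsv,(108,110,50),(125,255,255)); d=(.064,.040,.032)
    m[:, :]=m; out=[]
    cs,_=cv2.findContours(m,cv2.RETR_EXTERNAL,cv2.CHAIN_APPROX_NONE)
    for k in cs:
        a=cv2.contourArea(k)
        if a<amin: continue
        out.append(fit(c,k,d)+(a,))
    return out
def fit(c,k,d,z0=0.,S=8):
    h=cv2.convexHull(k); (u,v),_,_=cv2.minAreaRect(h); x0=px2w(c,[u,v],z0+d[2])[0]
    lo=h.reshape(-1,2).min(0)-12; wh=(h.reshape(-1,2).max(0)-lo+12)
    M=np.zeros((wh[1],wh[0]),np.uint8); cv2.drawContours(M,[k-lo],-1,255,-1)
    M=cv2.resize(M,None,fx=S,fy=S,interpolation=cv2.INTER_LINEAR)>127
    def hull(p):
        cs,sn=np.cos(p[2]),np.sin(p[2]);P=[]
        for i in(-.5,.5):
            for j in(-.5,.5):
                for z in(0,1):
                    x,y=i*d[0],j*d[1];P.append((p[0]+cs*x-sn*y,p[1]+sn*x+cs*y,z0+z*d[2]))
        q=(w2px(c,P)-lo+.5)*S-.5
        return cv2.convexHull(np.round(q).astype(np.int32))
    def cost(p):
        H=np.zeros(M.shape,np.uint8);cv2.fillConvexPoly(H,hull(p),1);H=H>0
        return (H^M).sum()/M.sum()
    r=min((minimize(cost,[*x0,a],method='Nelder-Mead',options=dict(initial_simplex=np.array([[*x0,a],[x0[0]+.004,x0[1],a],[x0[0],x0[1]+.004,a],[*x0,a+.12]]))) for a in np.arange(0,np.pi,np.pi/6)),key=lambda r:r.fun)
    return tuple(r.x)+(r.fun,)
E
python3 - <<'E'
from h import *
np.set_printoptions(precision=4,suppress=True)
c=load('top')
for k in('case','block'):
    for b in boxes(c,k):print(k,np.round(b,4),w2px(c,[b[0],b[1],.02]).round(0)[0])
cv2.imwrite('pics/c0.png',cv2.resize(c['image'][180:270,250:450],None,fx=4,fy=4,interpolation=cv2.INTER_CUBIC))
E
```

```text
case [  0.4435  -0.1572   0.1443   0.1304 688.5   ] [395. 302.]
case [  0.4417   0.0567   3.0066   0.107  685.    ] [318. 300.]
case [  0.4553   0.2628  -0.032    0.1412 679.    ] [244. 293.]
block [  0.1881   0.7686   1.7122   1.3632 149.    ] [ 57. 384.]
block [  0.4463  -0.2613   0.1398   0.2819 271.5   ] [433. 302.]
block [  0.443   -0.0521   3.1525   0.2069 266.5   ] [357. 301.]
block [ 0.4577 -0.3336  1.8279  2.374  78.5   ] [458. 298.]
block [  0.4613   0.1642   0.3745   0.2462 258.5   ] [279. 292.]
block [   0.8983   -0.5643    1.3537    0.8086 2049.    ] [534. 150.]
```

View pics/c0.png

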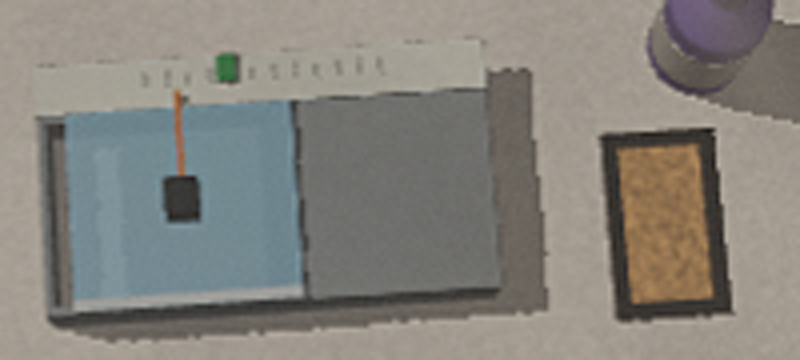

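The crop shows the well half covered by the shutter: grip top (181,198), pointer tip (178,93), green mark (227,67). The caddy rim corners are near (50,312), (498,287), (487,90) and (40,118), and the pad corners (601,134), (714,128), (732,314), (617,320).

Run:
```python
from h import *
np.set_printoptions(precision=4,suppress=True)
c=load('top')
f=lambda p:np.array(p)/4+[250-.375,180-.375]
def rigid(L,W):
    L=np.array(L,float);l0,w0=L.mean(0),W.mean(0);U,S,V=np.linalg.svd((L-l0).T@(W-w0));R=(V.T@np.diag([1,np.sign(np.linalg.det(V.T@U.T))])@U.T)
    t=w0-R@l0;print('yaw',np.arctan2(R[1,0],R[0,0]),'org',t,'res',((L@R.T+t-W)*1e3).round(1).tolist());return R,t
R,t=rigid([(-.071,.158),(-.071,-.158),(.071,-.158),(.071,.158)],px2w(c,f([(50,312),(498,287),(487,90),(40,118)]),.05))
loc=lambda p,z:(px2w(c,f([p]),z)[0]-t)@R
print('grip',loc((181,198),.0925),'mark',loc((227,67),.056),'ptr',loc((178,93),.0565))
print('well',t+R@[0,.079+0])
rigid([(.068,.041),(.068,-.041),(-.068,-.041),(-.068,.041)],px2w(c,f([(601,134),(714,128),(732,314),(617,320)]),.004))
rigid([(.056,.029),(.056,-.029),(-.056,-.029),(-.056,.029)],px2w(c,f([(617,149),(700,143),(714,302),(631,306)]),.004))
# block masks without the saturation limit trouble
h=cv2.cvtColor(c['image'],cv2.COLOR_BGR2HSV)
print(h[295,465:482].tolist()); print(h[295,272:290].tolist())
```

```text
yaw 0.08782610864007012 org [0.6341 0.065 ] res [[-2.3, 3.0], [-0.8, -3.8], [0.9, -1.0], [2.1, 1.9]]
grip [-0.0033  0.0591] mark [0.0959 0.0238] ptr [0.0792 0.0588]
well [0.6272 0.1437]
yaw 0.08850230854569646 org [ 0.6355 -0.2174] res [[0.1, 0.0], [0.5, -0.3], [0.1, 0.1], [-0.6, 0.1]]
yaw 0.08851720125602498 org [ 0.6346 -0.217 ] res [[-1.0, -1.1], [-2.0, 0.8], [1.8, 0.7], [1.2, -0.5]]
[[115, 110, 104], [112, 128, 137], [113, 129, 132], [113, 104, 133], [118, 33, 139], [13, 25, 165], [19, 32, 175], [17, 28, 174], [19, 31, 172], [20, 32, 174], [17, 22, 164], [117, 41, 138], [114, 113, 131], [113, 106, 139], [117, 64, 111], [19, 38, 106], [19, 32, 111]]
[[14, 22, 149], [115, 66, 127], [113, 141, 134], [112, 137, 136], [112, 96, 136], [130, 10, 148], [14, 25, 171], [15, 21, 168], [17, 27, 169], [13, 12, 154], [115, 64, 140], [113, 139, 134], [113, 125, 133], [113, 128, 132], [113, 127, 139], [114, 94, 117], [19, 29, 98], [16, 43, 112]]
```

```bash
cat >> h.py <<'E'
def pose(o=None):
    o=o or bot.get_obs();x,y,z,w=o['tool_rot'];ty=np.array([2*(x*y-z*w),1-2*(x*x+z*z)])
    return np.array([*o['eef_pos'],np.arctan2(ty[1],ty[0])])
def plan(wps,start=None,vmax=16.):
    """rows to pass through waypoints (x,y,z,psi); psi = heading of tool y. Turn (with z) first, then shift."""
    p=np.array(pose() if start is None else start,float);rows=[]
    for w in wps:
        v=vmax
        if len(w)==5: v=w[4]
        w=[p[i] if w[i] is None else w[i] for i in range(4)]
        d=(w[3]-p[3]+np.pi/2)%np.pi-np.pi/2   # half turn gives the same grasp
        if abs(p[3]+d-1.0)>2.2: d-=np.sign(d)*np.pi
        if abs(d)>.006:
            n=int(np.ceil(abs(d)/.115));r=round(-d/n/(np.pi/3),3);rows+=[[0,0,0,r]]*n;p[3]-=r*n*np.pi/3
        e=np.array(w[:3])-p[:3];c,s=np.cos(p[3]),np.sin(p[3])
        t=np.array([-s*e[0]+c*e[1],c*e[0]+s*e[1],-e[2]])/.02
        if abs(t).max()<.01: continue
        n=int(np.ceil(np.linalg.norm(t)*20/v));q=np.round(t/n,2);rows+=[q.tolist()]*n if 0 else [[*q.tolist(),0]]*n
        q=q*n*.02;p[:3]+=[-s*q[0]+c*q[1],c*q[0]+s*q[1],-q[2]]
    i=0;print('rows',len(rows),'end',p.round(4))
    while i<len(rows):
        g=rows[i:i+5];g=g+[[0,0,0,0]]*(5-len(g));i+=5
        print('['+','.join('['+','.join('%g'%v for v in r)+']' for r in g)+']')
    return p
CADDY=np.array([.6341,.065]);CY=.0878
def cw(x,y,yaw=CY):  # caddy local to world
    c,s=np.cos(yaw),np.sin(yaw);return CADDY+[c*x-s*y,s*x+c*y]
E
python3 - <<'E'
from h import *
print(bot.tip_reach,pose())
g=cw(-.001,.059)
p=plan([(None,None,None,CY+np.pi/2),(*g,.2,CY+np.pi/2)])
plan([(*g,.086,CY+np.pi/2,14)],p)
c=load('top')
print('softener',px2w(c,[[425,196],[437,190]],[0][0]),'mug',px2w(c,[[203,197]],.09))
E
```

```text
0.022 [0.13359342 0.48128042 0.25248109 1.30002019]
rows 43 end [0.6275 0.1262 0.1979 1.6603]
[[0,0,0,-0.086],[0,0,0,-0.086],[0,0,0,-0.086],[0,0,0,-0.086],[-0.59,-0.51,0.07,0]]
[[-0.59,-0.51,0.07,0],[-0.59,-0.51,0.07,0],[-0.59,-0.51,0.07,0],[-0.59,-0.51,0.07,0],[-0.59,-0.51,0.07,0]]
[[-0.59,-0.51,0.07,0],[-0.59,-0.51,0.07,0],[-0.59,-0.51,0.07,0],[-0.59,-0.51,0.07,0],[-0.59,-0.51,0.07,0]]
[[-0.59,-0.51,0.07,0],[-0.59,-0.51,0.07,0],[-0.59,-0.51,0.07,0],[-0.59,-0.51,0.07,0],[-0.59,-0.51,0.07,0]]
[[-0.59,-0.51,0.07,0],[-0.59,-0.51,0.07,0],[-0.59,-0.51,0.07,0],[-0.59,-0.51,0.07,0],[-0.59,-0.51,0.07,0]]
[[-0.59,-0.51,0.07,0],[-0.59,-0.51,0.07,0],[-0.59,-0.51,0.07,0],[-0.59,-0.51,0.07,0],[-0.59,-0.51,0.07,0]]
[[-0.59,-0.51,0.07,0],[-0.59,-0.51,0.07,0],[-0.59,-0.51,0.07,0],[-0.59,-0.51,0.07,0],[-0.59,-0.51,0.07,0]]
[[-0.59,-0.51,0.07,0],[-0.59,-0.51,0.07,0],[-0.59,-0.51,0.07,0],[-0.59,-0.51,0.07,0],[-0.59,-0.51,0.07,0]]
[[-0.59,-0.51,0.07,0],[-0.59,-0.51,0.07,0],[-0.59,-0.51,0.07,0],[0,0,0,0],[0,0,0,0]]
rows 8 end [0.6278 0.123  0.0859 1.6603]
[[-0,-0.02,0.7,0],[-0,-0.02,0.7,0],[-0,-0.02,0.7,0],[-0,-0.02,0.7,0],[-0,-0.02,0.7,0]]
[[-0,-0.02,0.7,0],[-0,-0.02,0.7,0],[-0,-0.02,0.7,0],[0,0,0,0],[0,0,0,0]]
softener [[ 0.75358968 -0.24369218]
 [ 0.77266482 -0.27874163]] mug [[0.70922489 0.37978071]]
```

{"op": "apply_moves", "data": {
  "commands": [
    [0,0,0,-0.086],
    [0,0,0,-0.086],
    [0,0,0,-0.086],
    [0,0,0,-0.086],
    [0,0,0,0]
  ],
  "claw": 0
}}

```text
clock: 0.52
eef_pos: [0.1336, 0.4815, 0.2528]
tool_rot: [-0.045, 0.999, -0.001, -0.0]
ft_force: [0.6, -0.3, -0.2]
grip_width: 0.0851
grasp_force: 0.0
```

{"op": "apply_moves", "data": {
  "commands": [
    [-0.92,-0.796,0.11,0],
    [-0.92,-0.796,0.11,0],
    [-0.92,-0.796,0.11,0],
    [-0.92,-0.796,0.11,0],
    [-0.92,-0.796,0.11,0]
  ]
}}

```text
clock: 0.93
eef_pos: [0.2331, 0.4098, 0.2419]
tool_rot: [-0.044, 0.999, -0.0, -0.0]
ft_force: [0.8, 1.0, -0.2]
grip_width: 0.0854
grasp_force: 0.0
```

{"op": "apply_moves", "data": {
  "commands": [
    [-0.92,-0.796,0.11,0],
    [-0.92,-0.796,0.11,0],
    [-0.92,-0.796,0.11,0],
    [-0.92,-0.796,0.11,0],
    [-0.92,-0.796,0.11,0]
  ]
}}

```text
clock: 1.35
eef_pos: [0.3319, 0.3387, 0.231]
tool_rot: [-0.043, 0.999, -0.0, -0.0]
ft_force: [0.5, -0.4, -0.3]
grip_width: 0.0853
grasp_force: 0.0
```

{"op": "apply_moves", "data": {
  "commands": [
    [-0.92,-0.796,0.11,0],
    [-0.92,-0.796,0.11,0],
    [-0.92,-0.796,0.11,0],
    [-0.92,-0.796,0.11,0],
    [-0.92,-0.796,0.11,0]
  ]
}}

```text
clock: 1.77
eef_pos: [0.4307, 0.2676, 0.2199]
tool_rot: [-0.043, 0.999, -0.0, -0.0]
ft_force: [-0.2, -0.1, 0.5]
grip_width: 0.0856
grasp_force: 0.0
```

{"op": "apply_moves", "data": {
  "commands": [
    [-0.92,-0.796,0.11,0],
    [-0.92,-0.796,0.11,0],
    [-0.92,-0.796,0.11,0],
    [-0.92,-0.796,0.11,0],
    [-0.92,-0.796,0.11,0]
  ]
}}

```text
clock: 2.18
eef_pos: [0.5294, 0.1966, 0.2088]
tool_rot: [-0.043, 0.999, -0.0, -0.0]
ft_force: [-0.2, -0.4, -0.3]
grip_width: 0.0855
grasp_force: 0.0
```

{"op": "apply_moves", "data": {
  "commands": [
    [-0.92,-0.796,0.11,0],
    [-0.92,-0.796,0.11,0],
    [-0.92,-0.796,0.11,0],
    [-0.92,-0.796,0.11,0],
    [-0.92,-0.796,0.11,0]
  ]
}}

```text
clock: 2.6
eef_pos: [0.6281, 0.1255, 0.1976]
tool_rot: [-0.043, 0.999, -0.0, -0.001]
ft_force: [0.7, 0.4, 0.1]
grip_width: 0.085
grasp_force: 0.0
```

Run:
```python
from h import *
print(pose())
c=snap('wrist','w0.png');C=-c['R'].T@c['t'].ravel();print(C,c['R'].round(3).tolist(),c['camera_matrix'][0,0])
g=cw(-.001,.059)
plan([(*g,.086,CY+np.pi/2,14)])
```

```text
[0.62810322 0.12554819 0.19760688 1.65751492]
[0.55400231 0.12052333 0.31856943] [[-0.087, 0.996, -0.0], [0.953, 0.083, 0.291], [0.29, 0.025, -0.957]] 404.6279412323831
rows 8 end [0.628  0.1237 0.0862 1.6539]
[[0.02,0.01,0.69,0],[0.02,0.01,0.69,0],[0.02,0.01,0.69,0],[0.02,0.01,0.69,0],[0.02,0.01,0.69,0]]
[[0.02,0.01,0.69,0],[0.02,0.01,0.69,0],[0.02,0.01,0.69,0],[0,0,0,0],[0,0,0,0]]
```

View pics/w0.png

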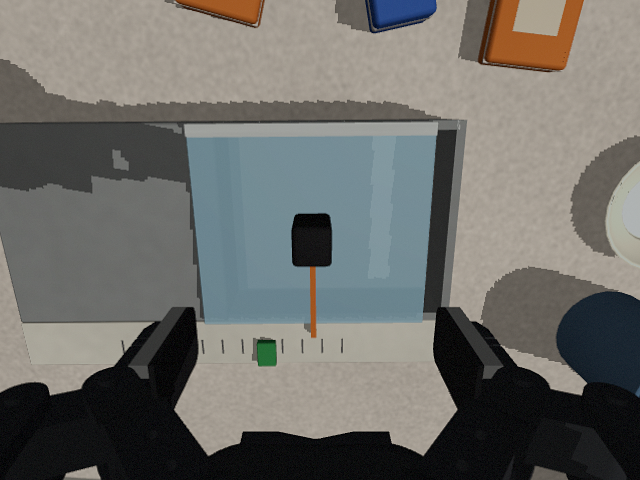

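The wrist picture shows the grip top at about (312,242), the pointer tip at (313,337), the mark top at (267,351) and the caddy's near +y corner at (466,121). Lower onto the grip.

Run:
```python
from h import *
np.set_printoptions(precision=4,suppress=True)
c=load('wrist')
c0,s0=np.cos(CY),np.sin(CY);R=np.array([[c0,-s0],[s0,c0]])
for n,p,z in(('grip',(312,243),.0925),('ptr',(313,337),.0565),('mark',(267,350),.056),('corner-71,158',(466,121),.05),('rimfar 71?,158',(447,320),.05),('deck/rail -158',(22,322),.05),('rail107,-158',(31,363),.05),('shut end near',(187,136),.0565),('shut far',(205,322),.0565),('shut +y near',(436,136),.0565),('shut+y far',(423,320),.0565)):
    w=px2w(c,p,z)[0];print(n,w,(w-CADDY)@R)
```

```text
grip [0.6268 0.1248] [-0.002   0.0602]
ptr [0.7104 0.1324] [0.0819 0.0604]
mark [0.7245 0.0993] [0.0931 0.0263]
corner-71,158 [0.5506 0.2166] [-0.0699  0.1583]
rimfar 71?,158 [0.6915 0.2302] [0.0716 0.1595]
deck/rail -158 [ 0.7203 -0.0827] [ 0.0729 -0.1547]
rail107,-158 [ 0.7552 -0.0801] [ 0.1079 -0.1552]
shut end near [0.5748 0.0412] [-0.0611 -0.0185]
shut far [0.705  0.0535] [ 0.0696 -0.0177]
shut +y near [0.5612 0.1973] [-0.061   0.1381]
shut+y far [0.6897 0.2103] [0.0681 0.1399]
```

{"op": "apply_moves", "data": {
  "commands": [
    [0.02,0.02,0.69,0],
    [0.02,0.02,0.69,0],
    [0.02,0.02,0.69,0],
    [0.02,0.02,0.69,0],
    [0.02,0.02,0.69,0]
  ]
}}

```text
clock: 3.07
eef_pos: [0.6249, 0.1282, 0.1281]
tool_rot: [-0.043, 0.999, -0.0, -0.0]
ft_force: [1.1, 0.0, 0.9]
grip_width: 0.0851
grasp_force: 0.0
```

{"op": "apply_moves", "data": {
  "commands": [
    [0,0,0.69,0],
    [0,0,0.69,0],
    [0,0,0.69,0],
    [0,0,0,0],
    [0,0,0,0]
  ]
}}

```text
clock: 3.48
eef_pos: [0.6242, 0.1282, 0.0867]
tool_rot: [-0.044, 0.999, -0.0, -0.002]
ft_force: [0.1, 0.3, -0.1]
grip_width: 0.0852
grasp_force: 0.0
```

{"op": "apply_moves", "data": {
  "commands": [
    [0,0,0,0],
    [0,0,0,0],
    [0,0,0,0],
    [0,0,0,0],
    [0,0,0,0]
  ],
  "claw": 1
}}

```text
clock: 3.9
eef_pos: [0.6258, 0.1278, 0.0888]
tool_rot: [-0.045, 0.999, -0.001, 0.001]
ft_force: [0.4, -3.4, 1.9]
grip_width: 0.0257
grasp_force: 1.2
```

{"op": "apply_moves", "data": {
  "commands": [
    [0,0,0,0],
    [0,0,0,0],
    [0,0,0,0],
    [0,0,0,0],
    [0,0,0,0]
  ]
}}

```text
clock: 4.32
eef_pos: [0.6258, 0.128, 0.0889]
tool_rot: [-0.045, 0.999, -0.0, 0.001]
ft_force: [-1.9, -2.2, 5.6]
grip_width: 0.0225
grasp_force: 59.9
```

{"op": "apply_moves", "data": {
  "commands": [
    [0,-0.6,0,0],
    [0,-0.6,0,0],
    [0,-0.6,0,0],
    [0,-0.6,0,0],
    [0,-0.6,0,0]
  ]
}}

```text
clock: 4.73
eef_pos: [0.6314, 0.0692, 0.0889]
tool_rot: [-0.045, 0.999, 0.001, 0.001]
ft_force: [-0.3, 3.1, 5.4]
grip_width: 0.0232
grasp_force: 59.8
```

{"op": "apply_moves", "data": {
  "commands": [
    [0,-0.6,0,0],
    [0,-0.6,0,0],
    [0,-0.6,0,0],
    [0,-0.6,0,0],
    [0,-0.6,0,0]
  ]
}}

```text
clock: 5.15
eef_pos: [0.6371, 0.009, 0.0889]
tool_rot: [-0.045, 0.999, 0.001, 0.001]
ft_force: [1.1, 2.5, 5.2]
grip_width: 0.0226
grasp_force: 59.8
```

{"op": "apply_moves", "data": {
  "commands": [
    [0,-0.3,0,0],
    [0,-0.3,0,0],
    [0,-0.1,0,0],
    [0,0,0,0],
    [0,0,0,0]
  ]
}}

```text
clock: 5.57
eef_pos: [0.6386, -0.0057, 0.0889]
tool_rot: [-0.045, 0.999, -0.0, 0.002]
ft_force: [1.1, -0.1, 5.1]
grip_width: 0.0232
grasp_force: 59.9
```

Run:
```python
from h import *
np.set_printoptions(precision=4,suppress=True)
c0,s0=np.cos(CY),np.sin(CY);R=np.array([[c0,-s0],[s0,c0]])
p=pose();print(p,(p[:2]-CADDY)@R,bot.get_obs()['ft_force'],bot.get_obs()['grip_width'])
```

```text
[ 0.6386 -0.0057  0.0889  1.66  ] [-0.0018 -0.0708] [ 1.0668 -0.1024  5.0843] 0.02316046405644122
```

{"op": "apply_moves", "data": {
  "commands": [
    [0,-0.1,0,0],
    [0,-0.1,0,0],
    [0,-0.1,0,0],
    [0,0,0,0],
    [0,0,0,0]
  ]
}}

```text
clock: 5.98
eef_pos: [0.6391, -0.011, 0.0889]
tool_rot: [-0.045, 0.999, 0.0, 0.002]
ft_force: [0.8, 0.4, 5.7]
grip_width: 0.023
grasp_force: 59.9
```

{"op": "apply_moves", "data": {
  "commands": [
    [0,-0.1,0,0],
    [0,-0.1,0,0],
    [0,-0.1,0,0],
    [0,0,0,0],
    [0,0,0,0]
  ]
}}

```text
clock: 6.4
eef_pos: [0.6393, -0.0133, 0.0889]
tool_rot: [-0.046, 0.999, 0.003, 0.001]
ft_force: [-0.2, 11.3, 6.0]
grip_width: 0.0231
grasp_force: 60.1
```

Run:
```python
from h import *
np.set_printoptions(precision=4,suppress=True)
c0,s0=np.cos(CY),np.sin(CY);R=np.array([[c0,-s0],[s0,c0]])
p=pose();print(p,(p[:2]-CADDY)@R)
c=snap('top');cv2.imwrite('pics/c1.png',cv2.resize(c['image'][180:320,220:490],None,fx=2.9,fy=2.9,interpolation=cv2.INTER_CUBIC))
plan([(None,None,.2,None)])
```

```text
[ 0.6393 -0.0133  0.0889  1.663 ] [-0.0017 -0.0785]
rows 7 end [ 0.6393 -0.0133  0.1995  1.6631]
[[-0,0,-0.79,0],[-0,0,-0.79,0],[-0,0,-0.79,0],[-0,0,-0.79,0],[-0,0,-0.79,0]]
[[-0,0,-0.79,0],[-0,0,-0.79,0],[0,0,0,0],[0,0,0,0],[0,0,0,0]]
```

{"op": "apply_moves", "data": {
  "commands": [
    [0,0.1,0,0],
    [0,0,0,0],
    [0,0,0,0],
    [0,0,0,0],
    [0,0,0,0]
  ],
  "claw": 0
}}

```text
clock: 6.87
eef_pos: [0.6378, -0.0157, 0.0874]
tool_rot: [-0.044, 0.999, -0.0, -0.001]
ft_force: [0.4, 0.5, -0.5]
grip_width: 0.0815
grasp_force: 0.0
```

{"op": "apply_moves", "data": {
  "commands": [
    [0,0,0,0],
    [0,0,0,0],
    [0,0,-0.8,0],
    [0,0,-0.8,0],
    [0,0,-0.8,0]
  ]
}}

```text
clock: 7.28
eef_pos: [0.6378, -0.0154, 0.136]
tool_rot: [-0.045, 0.999, -0.0, -0.001]
ft_force: [0.4, -0.8, 0.0]
grip_width: 0.0853
grasp_force: 0.0
```

{"op": "apply_moves", "data": {
  "commands": [
    [0,0,-0.8,0],
    [0,0.9,-0.8,0],
    [0,0.9,-0.8,0],
    [0,0.9,-0.8,0],
    [0,0.9,-0.8,0]
  ]
}}

```text
clock: 7.7
eef_pos: [0.6315, 0.0569, 0.2167]
tool_rot: [-0.044, 0.999, -0.0, 0.0]
ft_force: [1.1, 0.7, -0.1]
grip_width: 0.0854
grasp_force: 0.0
```

{"op": "apply_moves", "data": {
  "commands": [
    [1,0.5,0,0],
    [1,0.5,0,0],
    [1,0.5,0,0],
    [1,0.5,0,0],
    [0.8,0,0,0]
  ]
}}

```text
clock: 8.12
eef_pos: [0.5309, 0.0891, 0.216]
tool_rot: [-0.046, 0.999, 0.0, -0.0]
ft_force: [-0.1, -0.0, 0.0]
grip_width: 0.085
grasp_force: 0.0
```

```bash
cat >> h.py <<'E'
def blocks(c,z0=0.):
    h=cv2.cvtColor(c['image'],cv2.COLOR_BGR2HSV);m=cv2.inRange(h,(107,55,40),(126,255,255))
    m=cv2.morphologyEx(m,cv2.MORPH_CLOSE,np.ones((7,7)));out=[]
    for k in cv2.findContours(m,cv2.RETR_EXTERNAL,cv2.CHAIN_APPROX_NONE)[0]:
        if 250<cv2.contourArea(k)<700: out.append(fit(c,cv2.convexHull(k),(.064,.040,.032),z0))
    return [b for b in out if b[3]<.3]
E
python3 - <<'E'
from h import *
np.set_printoptions(precision=4,suppress=True)
print(pose())
c=snap('top');cv2.imwrite('pics/t1.png',c['image'])
for b in blocks(c):print(np.round(b,4))
c=snap('wrist','w1.png')
E
```

```text
[0.5309 0.0891 0.216  1.662 ]
[ 0.4452 -0.259   0.0194  0.2004]
[ 0.4431 -0.0515  0.0185  0.0942]
[ 0.4729 -0.3703  0.1226  0.1623]
```

View pics/w1.png

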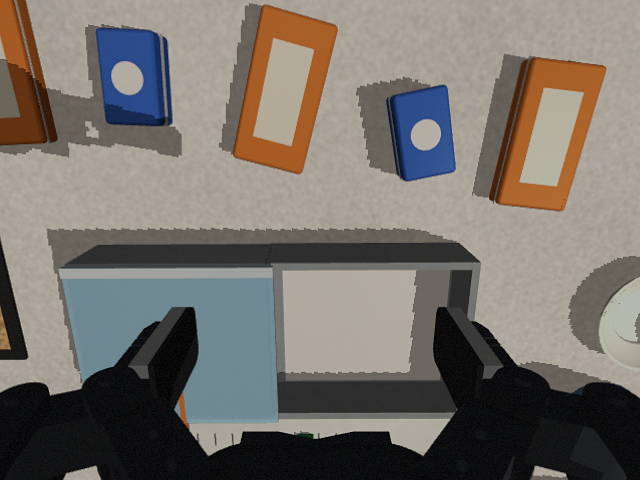

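The wrist view shows the shutter parked on the deck and the open well between about (283,270) and (451,412). Block0 is at (422,132), block1 at (133,77), with cases either side.

```bash
sed -i 's/def blocks(c,z0=0.):/def blocks(c,z0=0.,lo=250,hi=700):/; s/if 250<cv2.contourArea(k)<700/if lo<cv2.contourArea(k)<hi/' h.py
cat >> h.py <<'E'
def cases(c,z0=0.,lo=500,hi=900):
    h=cv2.cvtColor(c['image'],cv2.COLOR_BGR2HSV);m=cv2.inRange(h,(3,150,60),(16,255,255))
    m=cv2.morphologyEx(m,cv2.MORPH_CLOSE,np.ones((5,5)));out=[]
    for k in cv2.findContours(m,cv2.RETR_EXTERNAL,cv2.CHAIN_APPROX_NONE)[0]:
        if lo<cv2.contourArea(k)<hi: out.append(fit(c,cv2.convexHull(k),(.110,.056,.020),z0))
    return out
def cl(w):
    c,s=np.cos(CY),np.sin(CY);return (np.array(w)[:2]-CADDY)@np.array([[c,-s],[s,c]])
E
python3 - <<'E'
from h import *
np.set_printoptions(precision=4,suppress=True)
c=load('wrist')
for n,p in(('in near -y',(283,270)),('in near +y',(451,270)),('in far +y',(440,411)),('in far -y',(278,411)),('out near+y',(480,263)),('div',(273,265))):
    print(n,cl(px2w(c,p,.05)[0]))
b=blocks(c,0,3000,12000)
for q in b:print('blk',np.round(q,4))
for q in cases(c,0,6000,40000):print('case',np.round(q,4))
for q in cases(load('top')):print('case top',np.round(q,4))
E
```

```text
in near -y [-0.0639  0.0092]
in near +y [-0.0643  0.1369]
in far +y [0.0642 0.1403]
in far -y [0.0647 0.0025]
out near+y [-0.0701  0.1582]
div [-0.0679  0.0017]
blk [0.4611 0.1638 0.2926 0.0368]
blk [ 0.4424 -0.0507  0.0581  0.0565]
case [ 0.4561  0.2618 -0.0156  0.0527]
case [ 0.4428  0.0571 -0.1643  0.0229]
case top [0.4553 0.2628 3.1027 0.0772]
```

Run:
```python
from h import *
b=(.4611,.1638)
p=plan([(*b,.12,.2926,26)]);p=plan([(*b,.025,None,16)],p)
```

```text
rows 18 end [0.4612 0.1637 0.1203 0.2914]
[[0,0,0,0.109],[0,0,0,0.109],[0,0,0,0.109],[0,0,0,0.109],[0,0,0,0.109]]
[[0,0,0,0.109],[0,0,0,0.109],[0,0,0,0.109],[0,0,0,0.109],[0,0,0,0.109]]
[[0,0,0,0.109],[0,0,0,0.109],[0.77,-0.37,0.8,0],[0.77,-0.37,0.8,0],[0.77,-0.37,0.8,0]]
[[0.77,-0.37,0.8,0],[0.77,-0.37,0.8,0],[0.77,-0.37,0.8,0],[0,0,0,0],[0,0,0,0]]
rows 6 end [0.4612 0.1637 0.0255 0.2914]
[[0,-0,0.79,0],[0,-0,0.79,0],[0,-0,0.79,0],[0,-0,0.79,0],[0,-0,0.79,0]]
[[0,-0,0.79,0],[0,0,0,0],[0,0,0,0],[0,0,0,0],[0,0,0,0]]
```

{"op": "apply_moves", "data": {
  "commands": [
    [0,0,0,0.109],
    [0,0,0,0.109],
    [0,0,0,0.109],
    [0,0,0,0.109],
    [0,0,0,0.109]
  ]
}}

```text
clock: 8.63
eef_pos: [0.5337, 0.0875, 0.216]
tool_rot: [0.241, 0.97, 0.0, 0.001]
ft_force: [-0.2, 0.4, 0.4]
grip_width: 0.0855
grasp_force: 0.0
```

{"op": "apply_moves", "data": {
  "commands": [
    [0,0,0,0.109],
    [0,0,0,0.109],
    [0,0,0,0.109],
    [0,0,0,0.109],
    [0,0,0,0.109]
  ]
}}

```text
clock: 9.05
eef_pos: [0.5337, 0.0875, 0.2159]
tool_rot: [0.505, 0.863, 0.0, 0.0]
ft_force: [0.1, -0.2, -0.7]
grip_width: 0.0856
grasp_force: 0.0
```

{"op": "apply_moves", "data": {
  "commands": [
    [0,0,0,0.109],
    [0,0,0,0.109],
    [0.77,-0.37,0.8,0],
    [0.77,-0.37,0.8,0],
    [0.77,-0.37,0.8,0]
  ]
}}

```text
clock: 9.47
eef_pos: [0.4992, 0.1258, 0.1677]
tool_rot: [0.598, 0.801, 0.001, 0.001]
ft_force: [0.4, -0.8, 0.8]
grip_width: 0.0855
grasp_force: 0.0
```

{"op": "apply_moves", "data": {
  "commands": [
    [0.77,-0.37,0.8,0],
    [0.77,-0.37,0.8,0],
    [0.77,-0.37,0.8,0],
    [0,0,0,0],
    [0,0,0,0]
  ]
}}

```text
clock: 9.88
eef_pos: [0.4635, 0.1638, 0.1192]
tool_rot: [0.597, 0.802, -0.001, -0.0]
ft_force: [-0.1, 0.4, -0.2]
grip_width: 0.0857
grasp_force: 0.0
```

Run:
```python
from h import *
print(pose());c=snap('wrist')
for q in blocks(c,0,3000,40000):print('blk',np.round(q,4))
plan([(.4611,.1638,.025,.2926,16)])
```

```text
[0.46345308 0.16375388 0.11924805 0.29155185]
blk [0.4616 0.1632 0.2919 0.0612]
rows 6 end [0.4609 0.1638 0.0254 0.2906]
[[0.01,-0.03,0.79,0],[0.01,-0.03,0.79,0],[0.01,-0.03,0.79,0],[0.01,-0.03,0.79,0],[0.01,-0.03,0.79,0]]
[[0.01,-0.03,0.79,0],[0,0,0,0],[0,0,0,0],[0,0,0,0],[0,0,0,0]]
```

{"op": "apply_moves", "data": {
  "commands": [
    [0,-0.02,0.79,0],
    [0,-0.02,0.79,0],
    [0,-0.02,0.79,0],
    [0,-0.02,0.79,0],
    [0,-0.02,0.79,0]
  ]
}}

```text
clock: 10.35
eef_pos: [0.4643, 0.1628, 0.0416]
tool_rot: [0.598, 0.801, 0.002, 0.001]
ft_force: [-0.4, 0.4, -0.1]
grip_width: 0.0856
grasp_force: 0.0
```

{"op": "apply_moves", "data": {
  "commands": [
    [0,0,0.75,0],
    [0,0,0,0],
    [0,0,0,0],
    [0,0,0,0],
    [0,0,0,0]
  ]
}}

```text
clock: 10.77
eef_pos: [0.4633, 0.1633, 0.0273]
tool_rot: [0.598, 0.802, 0.001, 0.001]
ft_force: [-1.1, 0.2, 0.8]
grip_width: 0.0852
grasp_force: 0.0
```

{"op": "apply_moves", "data": {
  "commands": [
    [0,0,0,0],
    [0,0,0,0],
    [0,0,0,0],
    [0,0,0,0],
    [0,0,0,0]
  ],
  "claw": 1
}}

```text
clock: 11.18
eef_pos: [0.4625, 0.1634, 0.0271]
tool_rot: [0.597, 0.802, 0.001, 0.001]
ft_force: [-0.4, -0.5, 6.0]
grip_width: 0.0628
grasp_force: 66.7
```

{"op": "apply_moves", "data": {
  "commands": [
    [0,0,-0.3,0],
    [0,0,-0.8,0],
    [0,0,-0.8,0],
    [0,0,-0.8,0],
    [0,0,-0.8,0]
  ]
}}

```text
clock: 11.6
eef_pos: [0.4612, 0.163, 0.0968]
tool_rot: [0.597, 0.802, -0.0, -0.0]
ft_force: [0.1, -1.1, -0.2]
grip_width: 0.0628
grasp_force: 72.2
```

{"op": "apply_moves", "data": {
  "commands": [
    [0,0,-0.8,0],
    [0,0,-0.8,0],
    [0,0,0,0],
    [0,0,0,0],
    [0,0,0,0]
  ]
}}

```text
clock: 12.02
eef_pos: [0.461, 0.1629, 0.1272]
tool_rot: [0.597, 0.802, -0.0, -0.0]
ft_force: [-0.4, 0.2, -1.0]
grip_width: 0.0626
grasp_force: 72.4
```

Run:
```python
from h import *
p=pose();print(p)
s=cw(0,.125)
p=plan([(None,None,None,CY),(*s,.125,CY,22)])
plan([(*s,.034,CY,12)],p)
```

```text
[0.46096829 0.16288671 0.12718815 0.29057274]
rows 10 end [0.6224 0.1899 0.1256 0.0874]
[[0,0,0,0.097],[0,0,0,0.097],[0.08,1.02,0.01,0],[0.08,1.02,0.01,0],[0.08,1.02,0.01,0]]
[[0.08,1.02,0.01,0],[0.08,1.02,0.01,0],[0.08,1.02,0.01,0],[0.08,1.02,0.01,0],[0.08,1.02,0.01,0]]
rows 8 end [0.6224 0.1899 0.0344 0.0874]
[[-0,0,0.57,0],[-0,0,0.57,0],[-0,0,0.57,0],[-0,0,0.57,0],[-0,0,0.57,0]]
[[-0,0,0.57,0],[-0,0,0.57,0],[-0,0,0.57,0],[0,0,0,0],[0,0,0,0]]
```

{"op": "apply_moves", "data": {
  "commands": [
    [0,0,0,0.097],
    [0,0,0,0.097],
    [0.08,0.9,0,0],
    [0.08,0.9,0,0],
    [0.08,0.9,0,0]
  ]
}}

```text
clock: 12.43
eef_pos: [0.5144, 0.1723, 0.1262]
tool_rot: [0.675, 0.737, -0.001, -0.001]
ft_force: [0.6, 0.7, -1.2]
grip_width: 0.0623
grasp_force: 72.5
```

{"op": "apply_moves", "data": {
  "commands": [
    [0.07,0.91,0,0],
    [0.07,0.91,0,0],
    [0.07,0.91,0,0],
    [0.07,0.91,0,0],
    [0.07,0.91,0,0]
  ]
}}

```text
clock: 12.85
eef_pos: [0.6047, 0.1873, 0.1256]
tool_rot: [0.676, 0.737, -0.002, -0.001]
ft_force: [0.4, -0.1, -0.9]
grip_width: 0.0623
grasp_force: 72.5
```

{"op": "apply_moves", "data": {
  "commands": [
    [0.05,0.9,0,0],
    [0,0,0,0],
    [0,0,0,0],
    [0,0,0,0],
    [0,0,0,0]
  ]
}}

```text
clock: 13.27
eef_pos: [0.6214, 0.1898, 0.127]
tool_rot: [0.675, 0.737, -0.001, -0.001]
ft_force: [0.5, -0.3, -1.3]
grip_width: 0.0631
grasp_force: 72.4
```

Run:
```python
from h import *
p=pose();print(p)
s=cw(0,.125)
plan([(*s,.036,CY,12)])
```

```text
[0.6214326  0.18978152 0.12697499 0.08755046]
rows 8 end [0.623  0.1899 0.0358 0.0876]
[[-0,0.01,0.57,0],[-0,0.01,0.57,0],[-0,0.01,0.57,0],[-0,0.01,0.57,0],[-0,0.01,0.57,0]]
[[-0,0.01,0.57,0],[-0,0.01,0.57,0],[-0,0.01,0.57,0],[0,0,0,0],[0,0,0,0]]
```

Lower, release, lift and back off towards block1.

{"op": "apply_moves", "data": {
  "commands": [
    [0,0.01,0.57,0],
    [0,0.01,0.57,0],
    [0,0.01,0.57,0],
    [0,0.01,0.57,0],
    [0,0.01,0.57,0]
  ]
}}

```text
clock: 13.68
eef_pos: [0.6231, 0.1899, 0.0691]
tool_rot: [0.676, 0.737, -0.001, -0.0]
ft_force: [0.4, -0.0, -1.6]
grip_width: 0.063
grasp_force: 72.5
```

{"op": "apply_moves", "data": {
  "commands": [
    [0,0,0.57,0],
    [0,0,0.57,0],
    [0,0,0.57,0],
    [0,0,0,0],
    [0,0,0,0]
  ]
}}

```text
clock: 14.1
eef_pos: [0.6237, 0.19, 0.0359]
tool_rot: [0.676, 0.737, -0.0, -0.0]
ft_force: [1.7, 0.3, -0.6]
grip_width: 0.0625
grasp_force: 74.2
```

{"op": "apply_moves", "data": {
  "commands": [
    [0,0,0,0],
    [0,0,0,0],
    [0,0,0,0],
    [0,0,0,0],
    [0,0,0,0]
  ],
  "claw": 0
}}

```text
clock: 14.52
eef_pos: [0.624, 0.1902, 0.037]
tool_rot: [0.676, 0.737, 0.0, 0.0]
ft_force: [-0.3, -0.2, 0.3]
grip_width: 0.0857
grasp_force: 0.0
```

{"op": "apply_moves", "data": {
  "commands": [
    [0,0,-0.5,0],
    [0,0,-0.8,0],
    [0,0,-0.8,0],
    [0,0,-0.8,0],
    [0,0,-0.8,0]
  ]
}}

```text
clock: 14.93
eef_pos: [0.624, 0.1902, 0.1124]
tool_rot: [0.676, 0.737, 0.0, 0.0]
ft_force: [-0.2, 0.0, -0.2]
grip_width: 0.0857
grasp_force: 0.0
```

Run:
```python
from h import *
p=pose();print(p)
c=snap('wrist','w2.png')
for q in blocks(c,0,3000,40000):print('blk',np.round(q,4))
for q in blocks(c,0.008,3000,40000):print('blkwell',np.round(q,4),cl(q))
c=snap('top')
for q in blocks(c):print('top',np.round(q,4))
b=(.4424,-.0507)
p=plan([(*b,.12,.058,22)])
```

```text
[0.62397968 0.19015784 0.11237474 0.08735381]
blk [0.6238 0.1881 0.0785 0.1115]
blkwell [0.6239 0.1885 0.102  0.1451] [0.00066441 0.12395116]
top [ 0.4463 -0.2608  0.0166  0.1893]
top [ 0.4435 -0.0515  0.0191  0.0812]
top [ 0.4729 -0.3699  0.074   0.1049]
rows 15 end [ 0.4411 -0.0499  0.1207  0.058 ]
[[0,0,0,0.028],[-0.82,-0.71,-0.02,0],[-0.82,-0.71,-0.02,0],[-0.82,-0.71,-0.02,0],[-0.82,-0.71,-0.02,0]]
[[-0.82,-0.71,-0.02,0],[-0.82,-0.71,-0.02,0],[-0.82,-0.71,-0.02,0],[-0.82,-0.71,-0.02,0],[-0.82,-0.71,-0.02,0]]
[[-0.82,-0.71,-0.02,0],[-0.82,-0.71,-0.02,0],[-0.82,-0.71,-0.02,0],[-0.82,-0.71,-0.02,0],[-0.82,-0.71,-0.02,0]]
```

View pics/w2.png

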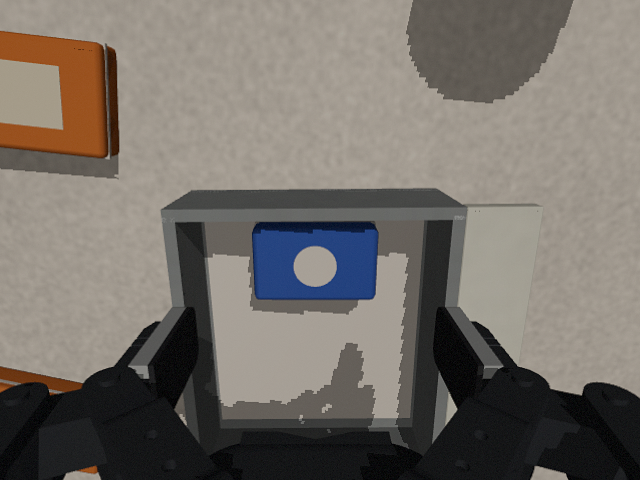

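The first block lies flat in the well at (315,262) in the image. On to block1.

{"op": "apply_moves", "data": {
  "commands": [
    [-0.82,-0.71,-0.02,0],
    [-0.82,-0.71,-0.02,0],
    [-0.82,-0.71,-0.02,0],
    [-0.82,-0.71,-0.02,0],
    [-0.82,-0.71,-0.02,0]
  ]
}}

```text
clock: 15.45
eef_pos: [0.5591, 0.1015, 0.112]
tool_rot: [0.675, 0.737, -0.0, -0.0]
ft_force: [0.0, 0.4, 0.6]
grip_width: 0.0853
grasp_force: 0.0
```

{"op": "apply_moves", "data": {
  "commands": [
    [-0.82,-0.71,-0.02,0],
    [-0.82,-0.71,-0.02,0],
    [-0.82,-0.71,-0.02,0],
    [-0.82,-0.71,-0.02,0],
    [-0.82,-0.71,-0.02,0]
  ]
}}

```text
clock: 15.87
eef_pos: [0.4955, 0.0136, 0.1142]
tool_rot: [0.676, 0.737, -0.0, -0.0]
ft_force: [0.0, -0.2, 0.8]
grip_width: 0.0857
grasp_force: 0.0
```

{"op": "apply_moves", "data": {
  "commands": [
    [-0.82,-0.71,-0.02,0],
    [-0.82,-0.71,-0.02,0],
    [-0.82,-0.71,-0.02,0],
    [-0.82,-0.71,-0.02,0],
    [0,0,0,0.028]
  ]
}}

```text
clock: 16.28
eef_pos: [0.4427, -0.0581, 0.1157]
tool_rot: [0.688, 0.726, -0.001, -0.001]
ft_force: [-0.5, -0.9, -0.2]
grip_width: 0.0854
grasp_force: 0.0
```

{"op": "apply_moves", "data": {
  "commands": [
    [0,0,0,0],
    [0,0,0,0],
    [0,0,0,0],
    [0,0,0,0],
    [0,0,0,0]
  ]
}}

```text
clock: 16.7
eef_pos: [0.4461, -0.0555, 0.1162]
tool_rot: [0.686, 0.728, 0.0, -0.0]
ft_force: [-0.2, -0.5, -0.0]
grip_width: 0.0857
grasp_force: 0.0
```

Run:
```python
from h import *
p=pose();print(p)
c=snap('wrist')
q=[q for q in blocks(c,0,3000,40000)];print(q)
q=min(q,key=lambda a:np.hypot(a[0]-.4424,a[1]+.0507))
p=plan([(q[0],q[1],.026,q[2],16)]);
p[2]=.125;s=cw(0,.077)
plan([(*s,.125,CY,20)],p)
```

```text
[ 0.44614349 -0.05551811  0.11620466  0.05927756]
[(np.float64(0.44236019395253523), np.float64(-0.05147115990768261), np.float64(3.1940408111807788), np.float64(0.052807645960512205))]
rows 7 end [ 0.4422 -0.0509  0.0262  0.0529]
[[0,0,0,0.006],[0.04,-0.03,0.75,0],[0.04,-0.03,0.75,0],[0.04,-0.03,0.75,0],[0.04,-0.03,0.75,0]]
[[0.04,-0.03,0.75,0],[0.04,-0.03,0.75,0],[0,0,0,0],[0,0,0,0],[0,0,0,0]]
rows 15 end [0.6277 0.1424 0.125  0.0874]
[[0,0,0,-0.033],[0.63,0.72,-0,0],[0.63,0.72,-0,0],[0.63,0.72,-0,0],[0.63,0.72,-0,0]]
[[0.63,0.72,-0,0],[0.63,0.72,-0,0],[0.63,0.72,-0,0],[0.63,0.72,-0,0],[0.63,0.72,-0,0]]
[[0.63,0.72,-0,0],[0.63,0.72,-0,0],[0.63,0.72,-0,0],[0.63,0.72,-0,0],[0.63,0.72,-0,0]]
```

{"op": "apply_moves", "data": {
  "commands": [
    [0.04,-0.03,0.75,0],
    [0.04,-0.03,0.75,0],
    [0.04,-0.03,0.75,0],
    [0.04,-0.03,0.75,0],
    [0.04,-0.03,0.75,0]
  ]
}}

```text
clock: 17.17
eef_pos: [0.4429, -0.0518, 0.0407]
tool_rot: [0.686, 0.728, 0.0, 0.0]
ft_force: [-0.2, -0.9, 0.5]
grip_width: 0.0853
grasp_force: 0.0
```

{"op": "apply_moves", "data": {
  "commands": [
    [0.04,-0.03,0.75,0],
    [0,0,0,0],
    [0,0,0,0],
    [0,0,0,0],
    [0,0,0,0]
  ]
}}

```text
clock: 17.58
eef_pos: [0.443, -0.0514, 0.0273]
tool_rot: [0.686, 0.727, 0.001, 0.001]
ft_force: [0.1, 0.2, -0.1]
grip_width: 0.0851
grasp_force: 0.0
```

{"op": "apply_moves", "data": {
  "commands": [
    [0,0,0,0],
    [0,0,0,0],
    [0,0,0,0],
    [0,0,0,0],
    [0,0,0,0]
  ],
  "claw": 1
}}

```text
clock: 18.0
eef_pos: [0.4429, -0.0515, 0.0274]
tool_rot: [0.686, 0.727, 0.001, 0.001]
ft_force: [0.1, -0.2, 5.2]
grip_width: 0.0625
grasp_force: 66.5
```

{"op": "apply_moves", "data": {
  "commands": [
    [0,0,-0.3,0],
    [0,0,-0.8,0],
    [0,0,-0.8,0],
    [0,0,-0.8,0],
    [0,0,-0.8,0]
  ]
}}

```text
clock: 18.42
eef_pos: [0.4415, -0.0513, 0.0972]
tool_rot: [0.686, 0.727, -0.0, -0.0]
ft_force: [1.4, 0.0, -2.3]
grip_width: 0.0632
grasp_force: 66.1
```

{"op": "apply_moves", "data": {
  "commands": [
    [0,0,-0.8,0],
    [0,0,-0.8,-0.033],
    [0.63,0.72,0,0],
    [0.63,0.72,0,0],
    [0.63,0.72,0,0]
  ]
}}

```text
clock: 18.83
eef_pos: [0.4819, -0.0095, 0.1292]
tool_rot: [0.674, 0.739, 0.0, 0.0]
ft_force: [-0.2, 0.2, -1.7]
grip_width: 0.0625
grasp_force: 66.2
```

{"op": "apply_moves", "data": {
  "commands": [
    [0.63,0.72,0,0],
    [0.63,0.72,0,0],
    [0.63,0.72,0,0],
    [0.63,0.72,0,0],
    [0.63,0.72,0,0]
  ]
}}

```text
clock: 19.25
eef_pos: [0.5475, 0.0603, 0.1284]
tool_rot: [0.674, 0.739, -0.0, -0.0]
ft_force: [-0.6, -0.7, -1.6]
grip_width: 0.0625
grasp_force: 66.2
```

{"op": "apply_moves", "data": {
  "commands": [
    [0.63,0.72,0,0],
    [0.63,0.72,0,0],
    [0.63,0.72,0,0],
    [0.63,0.72,0,0],
    [0.63,0.72,0,0]
  ]
}}

```text
clock: 19.67
eef_pos: [0.6133, 0.1296, 0.1282]
tool_rot: [0.674, 0.739, -0.0, -0.0]
ft_force: [0.2, 0.1, -1.4]
grip_width: 0.0631
grasp_force: 66.2
```

{"op": "apply_moves", "data": {
  "commands": [
    [0.63,0.72,0,0],
    [0,0,0,0],
    [0,0,0,0],
    [0,0,0,0],
    [0,0,0,0]
  ]
}}

```text
clock: 20.08
eef_pos: [0.6256, 0.1422, 0.1282]
tool_rot: [0.674, 0.739, -0.001, -0.0]
ft_force: [-0.8, 0.0, -1.0]
grip_width: 0.0628
grasp_force: 66.2
```

Run:
```python
from h import *
p=pose();print(p,cl(p))
s=cw(0,.077)
plan([(*s,.0355,CY,12)])
```

```text
[0.62558732 0.14219739 0.12817247 0.09198061] [-0.00171067  0.07764648]
rows 8 end [0.6272 0.1423 0.0354 0.092 ]
[[-0,0.01,0.58,0],[-0,0.01,0.58,0],[-0,0.01,0.58,0],[-0,0.01,0.58,0],[-0,0.01,0.58,0]]
[[-0,0.01,0.58,0],[-0,0.01,0.58,0],[-0,0.01,0.58,0],[0,0,0,0],[0,0,0,0]]
```

{"op": "apply_moves", "data": {
  "commands": [
    [0,0.01,0.58,0],
    [0,0.01,0.58,0],
    [0,0.01,0.58,0],
    [0,0.01,0.58,0],
    [0,0.01,0.58,0]
  ]
}}

```text
clock: 20.5
eef_pos: [0.6266, 0.1426, 0.0683]
tool_rot: [0.674, 0.739, -0.001, -0.001]
ft_force: [-0.6, 0.2, -1.1]
grip_width: 0.063
grasp_force: 66.3
```

{"op": "apply_moves", "data": {
  "commands": [
    [0,0,0.58,0],
    [0,0,0.58,0],
    [0,0,0.57,0],
    [0,0,0,0],
    [0,0,0,0]
  ]
}}

```text
clock: 20.92
eef_pos: [0.6274, 0.143, 0.0352]
tool_rot: [0.674, 0.739, -0.0, 0.0]
ft_force: [-0.2, -0.1, -2.0]
grip_width: 0.0627
grasp_force: 68.0
```

{"op": "apply_moves", "data": {
  "commands": [
    [0,0,0,0],
    [0,0,0,0],
    [0,0,0,0],
    [0,0,0,0],
    [0,0,0,0]
  ],
  "claw": 0
}}

```text
clock: 21.33
eef_pos: [0.6276, 0.143, 0.0358]
tool_rot: [0.674, 0.739, 0.0, 0.0]
ft_force: [-0.1, 0.1, -0.9]
grip_width: 0.0851
grasp_force: 0.0
```

{"op": "apply_moves", "data": {
  "commands": [
    [0,0,-0.5,0],
    [0,0,-0.9,0],
    [0,0,-0.9,0],
    [0,0,-0.9,0],
    [0,0,-0.9,0]
  ]
}}

```text
clock: 21.75
eef_pos: [0.6275, 0.143, 0.1194]
tool_rot: [0.674, 0.739, 0.0, 0.0]
ft_force: [-0.1, -0.1, -0.0]
grip_width: 0.0852
grasp_force: 0.0
```

{"op": "apply_moves", "data": {
  "commands": [
    [0,0,-0.9,0],
    [0,0,0,0],
    [0,0,0,0],
    [0,0,0,0],
    [0,0,0,0]
  ]
}}

```text
clock: 22.17
eef_pos: [0.6265, 0.1428, 0.1344]
tool_rot: [0.674, 0.739, -0.001, -0.001]
ft_force: [0.4, -0.4, 0.9]
grip_width: 0.0854
grasp_force: 0.0
```

Run:
```python
from h import *
p=pose();print(p)
c=snap('top')
B=blocks(c)
for q in B:print('top',np.round(q,4))
c=snap('wrist')
for q in blocks(c,.008,3000,40000):print('well',np.round(q,4),cl(q))
plan([(.4455,-.26,.13,.02,25)])
```

```text
[0.62651022 0.14278406 0.13437544 0.09253643]
top [ 0.4455 -0.2607  0.0187  0.1929]
top [ 0.4738 -0.3706  0.0682  0.1331]
rows 19 end [ 0.4439 -0.2606  0.1306  0.0203]
[[0,0,0,0.069],[-1.11,-0.53,0.01,0],[-1.11,-0.53,0.01,0],[-1.11,-0.53,0.01,0],[-1.11,-0.53,0.01,0]]
[[-1.11,-0.53,0.01,0],[-1.11,-0.53,0.01,0],[-1.11,-0.53,0.01,0],[-1.11,-0.53,0.01,0],[-1.11,-0.53,0.01,0]]
[[-1.11,-0.53,0.01,0],[-1.11,-0.53,0.01,0],[-1.11,-0.53,0.01,0],[-1.11,-0.53,0.01,0],[-1.11,-0.53,0.01,0]]
[[-1.11,-0.53,0.01,0],[-1.11,-0.53,0.01,0],[-1.11,-0.53,0.01,0],[-1.11,-0.53,0.01,0],[0,0,0,0]]
```

{"op": "apply_moves", "data": {
  "commands": [
    [0,0,0,0.069],
    [-1,-0.48,0,0],
    [-1,-0.48,0,0],
    [-1,-0.48,0,0],
    [-1,-0.48,0,0]
  ]
}}

```text
clock: 22.68
eef_pos: [0.5896, 0.0616, 0.1346]
tool_rot: [0.7, 0.714, -0.001, -0.001]
ft_force: [0.7, -0.5, 0.2]
grip_width: 0.0852
grasp_force: 0.0
```

{"op": "apply_moves", "data": {
  "commands": [
    [-1,-0.48,0,0],
    [-1,-0.48,0,0],
    [-1,-0.48,0,0],
    [-1,-0.48,0,0],
    [-1,-0.48,0,0]
  ]
}}

```text
clock: 23.1
eef_pos: [0.5436, -0.0396, 0.1349]
tool_rot: [0.7, 0.714, -0.001, -0.001]
ft_force: [0.2, 0.5, -0.0]
grip_width: 0.0854
grasp_force: 0.0
```

{"op": "apply_moves", "data": {
  "commands": [
    [-1,-0.48,0,0],
    [-1,-0.48,0,0],
    [-1,-0.48,0,0],
    [-1,-0.48,0,0],
    [-1,-0.48,0,0]
  ]
}}

```text
clock: 23.52
eef_pos: [0.4977, -0.1405, 0.135]
tool_rot: [0.7, 0.714, -0.0, -0.001]
ft_force: [-0.6, -0.3, 0.4]
grip_width: 0.0855
grasp_force: 0.0
```

{"op": "apply_moves", "data": {
  "commands": [
    [-1,-0.48,0,0],
    [-1,-0.48,0,0],
    [-1,-0.48,0,0],
    [-1,-0.48,0,0],
    [-1,-0.48,0,0]
  ]
}}

```text
clock: 23.93
eef_pos: [0.4518, -0.2413, 0.135]
tool_rot: [0.7, 0.714, -0.0, -0.001]
ft_force: [0.6, -0.4, -0.8]
grip_width: 0.0852
grasp_force: 0.0
```

{"op": "apply_moves", "data": {
  "commands": [
    [-0.9,-0.48,0.2,0],
    [0,0,0,0],
    [0,0,0,0],
    [0,0,0,0],
    [0,0,0,0]
  ]
}}

```text
clock: 24.35
eef_pos: [0.4438, -0.258, 0.1315]
tool_rot: [0.699, 0.715, 0.0, -0.0]
ft_force: [0.5, 1.0, 0.1]
grip_width: 0.0851
grasp_force: 0.0
```

Run:
```python
from h import *
p=pose();print(p)
c=snap('wrist')
q=[q for q in blocks(c,0,3000,40000)];print(np.round(q,4))
q=min(q,key=lambda a:np.hypot(a[0]-.4455,a[1]+.26))
p=plan([(q[0],q[1],.026,q[2],16)]);
p[2]=.13;s=cw(0,.029)
plan([(.545,-.08,.145,CY,20),(*s,.145,CY,20)],p)
```

```text
[ 0.44380518 -0.25801899  0.13150783  0.02143053]
[[ 0.4727 -0.3707  0.0471  0.0556]
 [ 0.4048 -0.2439  0.0477  0.052 ]]
rows 9 end [ 0.4048 -0.2438  0.026   0.0479]
[[0,0,0,-0.025],[0.1,-0.24,0.66,0],[0.1,-0.24,0.66,0],[0.1,-0.24,0.66,0],[0.1,-0.24,0.66,0]]
[[0.1,-0.24,0.66,0],[0.1,-0.24,0.66,0],[0.1,-0.24,0.66,0],[0.1,-0.24,0.66,0],[0,0,0,0]]
rows 22 end [0.6321 0.0932 0.1454 0.0877]
[[0,0,0,-0.038],[0.69,0.7,-0.07,0],[0.69,0.7,-0.07,0],[0.69,0.7,-0.07,0],[0.69,0.7,-0.07,0]]
[[0.69,0.7,-0.07,0],[0.69,0.7,-0.07,0],[0.69,0.7,-0.07,0],[0.69,0.7,-0.07,0],[0.69,0.7,-0.07,0]]
[[0.69,0.7,-0.07,0],[0.69,0.7,-0.07,0],[0.82,0.51,0,0],[0.82,0.51,0,0],[0.82,0.51,0,0]]
[[0.82,0.51,0,0],[0.82,0.51,0,0],[0.82,0.51,0,0],[0.82,0.51,0,0],[0.82,0.51,0,0]]
[[0.82,0.51,0,0],[0.82,0.51,0,0],[0,0,0,0],[0,0,0,0],[0,0,0,0]]
```

The block was knocked to (0.405, -0.244). I shift over it first, then descend.

{"op": "apply_moves", "data": {
  "commands": [
    [0,0,0,-0.025],
    [0.4,-0.96,0,0],
    [0.4,-0.96,0,0],
    [0,0,0,0],
    [0,0,0,0]
  ]
}}

```text
clock: 24.82
eef_pos: [0.4042, -0.2437, 0.1319]
tool_rot: [0.69, 0.724, 0.0, -0.0]
ft_force: [0.3, 0.1, 0.3]
grip_width: 0.0858
grasp_force: 0.0
```

Run:
```python
from h import *
p=pose();print(p)
c=snap('wrist')
q=[q for q in blocks(c,0,3000,40000)];print(np.round(q,4))
q=min(q,key=lambda a:np.hypot(a[0]-.405,a[1]+.244))
plan([(q[0],q[1],.0265,q[2],16)]);
```

```text
[ 0.40421801 -0.24368809  0.13189836  0.04765608]
[[ 0.4641 -0.3577  2.7364  0.2819]
 [ 0.4041 -0.2443  0.0338  0.0518]]
rows 8 end [ 0.4038 -0.2443  0.0271  0.034 ]
[[0,0,0,0.013],[0,-0.01,0.75,0],[0,-0.01,0.75,0],[0,-0.01,0.75,0],[0,-0.01,0.75,0]]
[[0,-0.01,0.75,0],[0,-0.01,0.75,0],[0,-0.01,0.75,0],[0,0,0,0],[0,0,0,0]]
```

{"op": "apply_moves", "data": {
  "commands": [
    [0,0,0.75,0.007],
    [0,0,0.75,0],
    [0,0,0.75,0],
    [0,0,0.75,0],
    [0,0,0.75,0]
  ]
}}

```text
clock: 25.28
eef_pos: [0.4061, -0.245, 0.0563]
tool_rot: [0.693, 0.721, 0.0, 0.001]
ft_force: [0.0, -0.4, -0.1]
grip_width: 0.0854
grasp_force: 0.0
```

{"op": "apply_moves", "data": {
  "commands": [
    [0,0,0.75,0],
    [0,0,0.73,0],
    [0,0,0,0],
    [0,0,0,0],
    [0,0,0,0]
  ]
}}

```text
clock: 25.7
eef_pos: [0.4056, -0.245, 0.0277]
tool_rot: [0.693, 0.721, 0.0, 0.001]
ft_force: [-0.1, -0.3, 0.1]
grip_width: 0.0853
grasp_force: 0.0
```

{"op": "apply_moves", "data": {
  "commands": [
    [0,0,0,0],
    [0,0,0,0],
    [0,0,0,0],
    [0,0,0,0],
    [0,0,0,0]
  ],
  "claw": 1
}}

```text
clock: 26.12
eef_pos: [0.4054, -0.2452, 0.0285]
tool_rot: [0.693, 0.721, 0.0, 0.001]
ft_force: [0.9, 1.1, 5.9]
grip_width: 0.0624
grasp_force: 66.8
```

{"op": "apply_moves", "data": {
  "commands": [
    [0,0,-0.3,0],
    [0,0,-0.8,0],
    [0,0,-0.8,0],
    [0,0,-0.8,0],
    [0,0,-0.8,0]
  ]
}}

```text
clock: 26.53
eef_pos: [0.404, -0.2444, 0.098]
tool_rot: [0.693, 0.721, -0.0, -0.0]
ft_force: [-0.0, -1.1, -0.3]
grip_width: 0.0627
grasp_force: 65.9
```

{"op": "apply_moves", "data": {
  "commands": [
    [0,0,-0.8,0],
    [0,0,-0.8,-0.045],
    [0,0,-0.5,0],
    [0.69,0.7,0,0],
    [0.69,0.7,0,0]
  ]
}}

```text
clock: 26.95
eef_pos: [0.4302, -0.2151, 0.1404]
tool_rot: [0.677, 0.736, 0.0, 0.001]
ft_force: [0.2, 0.3, -0.6]
grip_width: 0.0631
grasp_force: 66.1
```

{"op": "apply_moves", "data": {
  "commands": [
    [0.69,0.7,0,0],
    [0.69,0.7,0,0],
    [0.69,0.7,0,0],
    [0.69,0.7,0,0],
    [0.69,0.7,0,0]
  ]
}}

```text
clock: 27.37
eef_pos: [0.4939, -0.139, 0.1393]
tool_rot: [0.676, 0.737, -0.0, -0.0]
ft_force: [-0.7, 0.0, -0.8]
grip_width: 0.0633
grasp_force: 66.1
```

{"op": "apply_moves", "data": {
  "commands": [
    [0.69,0.7,0,0],
    [0.69,0.7,0,0],
    [0.69,0.7,0,0],
    [0.69,0.7,0,0],
    [0,0,0,0]
  ]
}}

```text
clock: 27.78
eef_pos: [0.5468, -0.0776, 0.1393]
tool_rot: [0.675, 0.738, 0.001, 0.0]
ft_force: [0.5, -0.9, -0.9]
grip_width: 0.0629
grasp_force: 66.0
```

Run:
```python
from h import *
p=pose();print(p,cl(p))
s=cw(0,.029)
p=plan([(*s,.14,CY,18)]);plan([(*s,.036,CY,14)],p)
```

```text
[ 0.54675169 -0.07757781  0.13927769  0.08974663] [-0.0995141  -0.13436927]
rows 11 end [0.6308 0.0934 0.1393 0.0897]
[[0.74,0.45,-0,0],[0.74,0.45,-0,0],[0.74,0.45,-0,0],[0.74,0.45,-0,0],[0.74,0.45,-0,0]]
[[0.74,0.45,-0,0],[0.74,0.45,-0,0],[0.74,0.45,-0,0],[0.74,0.45,-0,0],[0.74,0.45,-0,0]]
[[0.74,0.45,-0,0],[0,0,0,0],[0,0,0,0],[0,0,0,0],[0,0,0,0]]
rows 8 end [0.6324 0.0936 0.0353 0.0897]
[[0,0.01,0.65,0],[0,0.01,0.65,0],[0,0.01,0.65,0],[0,0.01,0.65,0],[0,0.01,0.65,0]]
[[0,0.01,0.65,0],[0,0.01,0.65,0],[0,0.01,0.65,0],[0,0,0,0],[0,0,0,0]]
```

{"op": "apply_moves", "data": {
  "commands": [
    [0.74,0.45,0,0],
    [0.74,0.45,0,0],
    [0.74,0.45,0,0],
    [0.74,0.45,0,0],
    [0.74,0.45,0,0]
  ]
}}

```text
clock: 28.2
eef_pos: [0.5828, -0.0023, 0.1391]
tool_rot: [0.676, 0.737, -0.0, -0.0]
ft_force: [-0.2, -0.5, -0.9]
grip_width: 0.063
grasp_force: 66.0
```

{"op": "apply_moves", "data": {
  "commands": [
    [0.74,0.45,0,0],
    [0.74,0.45,0,0],
    [0.74,0.45,0,0],
    [0.74,0.45,0,0],
    [0.74,0.45,0,0]
  ]
}}

```text
clock: 28.62
eef_pos: [0.6213, 0.0753, 0.1391]
tool_rot: [0.676, 0.737, -0.001, -0.0]
ft_force: [0.7, 0.1, -0.7]
grip_width: 0.0627
grasp_force: 66.0
```

{"op": "apply_moves", "data": {
  "commands": [
    [0.74,0.45,0,0],
    [0,0,0,0],
    [0,0,0,0],
    [0,0,0,0],
    [0,0,0,0]
  ]
}}

```text
clock: 29.03
eef_pos: [0.6287, 0.0896, 0.139]
tool_rot: [0.676, 0.737, -0.0, -0.0]
ft_force: [-1.1, -0.2, -2.0]
grip_width: 0.0626
grasp_force: 66.0
```

Run:
```python
from h import *
p=pose();print(p,cl(p))
s=cw(0,.029)
plan([(*s,.036,CY,14)])
c=snap('wrist','w3.png')
```

```text
[0.62874985 0.08957513 0.1390085  0.08522647] [-0.00317462  0.02494961]
rows 8 end [0.6315 0.0946 0.0366 0.0852]
[[0.03,0.02,0.64,0],[0.03,0.02,0.64,0],[0.03,0.02,0.64,0],[0.03,0.02,0.64,0],[0.03,0.02,0.64,0]]
[[0.03,0.02,0.64,0],[0.03,0.02,0.64,0],[0.03,0.02,0.64,0],[0,0,0,0],[0,0,0,0]]
```

View pics/w3.png

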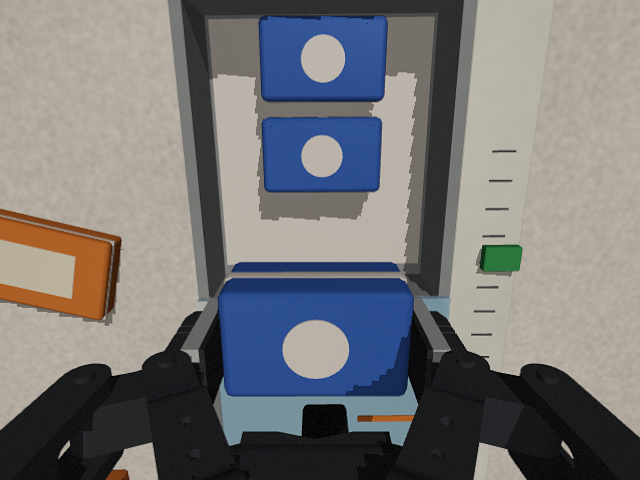

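Two blocks lie in the well at (323,58) and (321,155). The third is held above the remaining space, about 5 mm short of its slot, so I correct that before lowering.

{"op": "apply_moves", "data": {
  "commands": [
    [0.25,0.1,0,0],
    [0,0,0.4,0],
    [0,0,0.64,0],
    [0,0,0.64,0],
    [0,0,0.64,0]
  ]
}}

```text
clock: 29.5
eef_pos: [0.6308, 0.0957, 0.0918]
tool_rot: [0.676, 0.737, 0.0, 0.0]
ft_force: [-0.2, -0.2, -1.3]
grip_width: 0.0625
grasp_force: 66.0
```

{"op": "apply_moves", "data": {
  "commands": [
    [0,0,0,0],
    [0,0,0,0],
    [0,0,0,0],
    [0,0,0,0],
    [0,0,0,0]
  ]
}}

```text
clock: 29.92
eef_pos: [0.6317, 0.0959, 0.0938]
tool_rot: [0.676, 0.737, 0.001, 0.001]
ft_force: [0.1, 0.4, -0.5]
grip_width: 0.0628
grasp_force: 66.0
```

Run:
```python
from h import *
p=pose();print(p,cl(p))
plan([(*cw(0,.030),.036,CY,14)])
```

```text
[0.63165908 0.09585565 0.09380555 0.08629502] [0.00027413 0.03095083]
rows 5 end [0.6317 0.0949 0.0358 0.0863]
[[-0.01,-0,0.58,0],[-0.01,-0,0.58,0],[-0.01,-0,0.58,0],[-0.01,-0,0.58,0],[-0.01,-0,0.58,0]]
```

{"op": "apply_moves", "data": {
  "commands": [
    [0,0,0.58,0],
    [0,0,0.58,0],
    [0,0,0.58,0],
    [0,0,0.58,0],
    [0,0,0.56,0]
  ]
}}

```text
clock: 30.33
eef_pos: [0.6302, 0.0957, 0.035]
tool_rot: [0.676, 0.737, -0.001, -0.0]
ft_force: [-26.1, -2.8, 80.3]
grip_width: 0.0625
grasp_force: 78.9
```

{"op": "apply_moves", "data": {
  "commands": [
    [0,0,0,0],
    [0,0,0,0],
    [0,0,0,0],
    [0,0,0,0],
    [0,0,0,0]
  ]
}}

```text
clock: 30.75
eef_pos: [0.6304, 0.0957, 0.0353]
tool_rot: [0.676, 0.737, -0.0, -0.0]
ft_force: [-2.7, -0.8, 6.0]
grip_width: 0.0629
grasp_force: 69.9
```

{"op": "apply_moves", "data": {
  "commands": [
    [0,0,0,0],
    [0,0,0,0],
    [0,0,0,0],
    [0,0,0,0],
    [0,0,0,0]
  ],
  "claw": 0
}}

```text
clock: 31.17
eef_pos: [0.6308, 0.0958, 0.0346]
tool_rot: [0.676, 0.737, -0.0, -0.0]
ft_force: [-0.5, -0.6, 0.2]
grip_width: 0.0856
grasp_force: 0.0
```

{"op": "apply_moves", "data": {
  "commands": [
    [0,0,-0.5,0],
    [0,0,-0.9,0],
    [0,0,-0.9,0],
    [0,0,-0.9,0],
    [0,0,-0.9,0]
  ]
}}

```text
clock: 31.58
eef_pos: [0.631, 0.0958, 0.1187]
tool_rot: [0.676, 0.737, 0.0, 0.0]
ft_force: [-0.9, -0.0, 0.3]
grip_width: 0.0851
grasp_force: 0.0
```

{"op": "apply_moves", "data": {
  "commands": [
    [0,0,-0.9,0],
    [0,0,-0.9,0],
    [0,0,-0.9,0],
    [0,0,-0.9,0],
    [0,0,0,0]
  ]
}}

```text
clock: 32.0
eef_pos: [0.6332, 0.0961, 0.1946]
tool_rot: [0.676, 0.737, 0.003, 0.003]
ft_force: [0.3, -0.0, 0.8]
grip_width: 0.0854
grasp_force: 0.0
```

Run:
```python
from h import *
p=pose();print(p,cl(p))
plan([(*cw(-.0015,-.0780),.17,CY+np.pi/2,20)])
c=snap('wrist','w4.png')
```

```text
[0.63323341 0.096146   0.19460825 0.08633085] [0.00186786 0.03110202]
rows 20 end [ 0.64   -0.0129  0.1694  1.655 ]
[[0,0,0,-0.107],[0,0,0,-0.107],[0,0,0,-0.107],[0,0,0,-0.107],[0,0,0,-0.107]]
[[0,0,0,-0.107],[0,0,0,-0.107],[0,0,0,-0.107],[0,0,0,-0.107],[0,0,0,-0.107]]
[[0,0,0,-0.107],[0,0,0,-0.107],[0,0,0,-0.107],[0,0,0,-0.107],[0.02,-0.91,0.21,0]]
[[0.02,-0.91,0.21,0],[0.02,-0.91,0.21,0],[0.02,-0.91,0.21,0],[0.02,-0.91,0.21,0],[0.02,-0.91,0.21,0]]
```

View pics/w4.png

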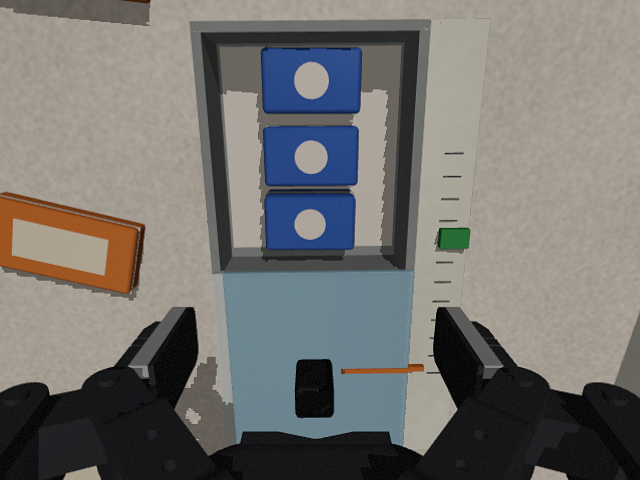

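All three blocks lie flat in the well at (311,80), (311,155) and (310,222). The shutter is still open, with the pointer tip at (425,368) and the mark at about (454,238).

Run:
```python
from h import *
c=load('wrist')
h=cv2.cvtColor(c['image'],cv2.COLOR_BGR2HSV);m=cv2.inRange(h,(45,100,30),(85,255,255));u=cv2.findNonZero(m).reshape(-1,2);print(u.min(0),u.max(0))
print('mark hull fit',cl(fit(c,cv2.convexHull(u.reshape(-1,1,2)),(.020,.014,.006),.05)),'ptr',cl(px2w(c,(425,368),.0565)[0]))
for q in blocks(c,.008,3000,40000):print('well',cl(q),q[2:])
```

```text
[438 228] [469 248]
mark hull fit [0.09724689 0.02512478] ptr [ 0.08464801 -0.07502685]
well [0.00066598 0.12620552] (np.float64(0.08746642323212499), np.float64(0.01888577007566512))
```

{"op": "apply_moves", "data": {
  "commands": [
    [0,0,0,-0.107],
    [0,0,0,-0.107],
    [0,0,0,-0.107],
    [0,0,0,-0.107],
    [0,0,0,-0.107]
  ]
}}

```text
clock: 32.47
eef_pos: [0.6302, 0.0957, 0.1877]
tool_rot: [0.443, 0.896, -0.001, -0.001]
ft_force: [-0.2, 0.5, 0.1]
grip_width: 0.0854
grasp_force: 0.0
```

{"op": "apply_moves", "data": {
  "commands": [
    [0,0,0,-0.107],
    [0,0,0,-0.107],
    [0,0,0,-0.107],
    [0,0,0,-0.107],
    [0,0,0,-0.107]
  ]
}}

```text
clock: 32.88
eef_pos: [0.6302, 0.0957, 0.1877]
tool_rot: [0.178, 0.984, -0.0, -0.001]
ft_force: [-0.4, -0.2, 0.4]
grip_width: 0.0852
grasp_force: 0.0
```

{"op": "apply_moves", "data": {
  "commands": [
    [0,0,0,-0.107],
    [0,0,0,-0.107],
    [0,0,0,-0.107],
    [0,0,0,-0.107],
    [0,-0.9,0.2,0]
  ]
}}

```text
clock: 33.3
eef_pos: [0.632, 0.0804, 0.1845]
tool_rot: [-0.046, 0.999, 0.001, -0.0]
ft_force: [-0.0, -0.1, -0.3]
grip_width: 0.0855
grasp_force: 0.0
```

{"op": "apply_moves", "data": {
  "commands": [
    [0,-0.9,0.2,0],
    [0,-0.9,0.2,0],
    [0,-0.9,0.2,0],
    [0,-0.9,0.2,0],
    [0,-0.9,0.2,0]
  ]
}}

```text
clock: 33.72
eef_pos: [0.6392, -0.0126, 0.1636]
tool_rot: [-0.042, 0.999, 0.0, -0.001]
ft_force: [0.9, 0.7, -0.1]
grip_width: 0.0851
grasp_force: 0.0
```

{"op": "apply_moves", "data": {
  "commands": [
    [0,0,0,0],
    [0,0,0,0],
    [0,0,0,0],
    [0,0,0,0],
    [0,0,0,0]
  ]
}}

```text
clock: 34.13
eef_pos: [0.64, -0.0108, 0.1652]
tool_rot: [-0.043, 0.999, 0.0, 0.0]
ft_force: [0.2, 0.1, 0.1]
grip_width: 0.0853
grasp_force: 0.0
```

Run:
```python
from h import *
p=pose();print(p,cl(p))
plan([(*cw(-.0015,-.0785),.0885,CY+np.pi/2,14)])
```

```text
[ 0.64000785 -0.01081172  0.16519028  1.65640048] [-0.00076263 -0.07603774]
rows 6 end [ 0.639  -0.0133  0.0884  1.6564]
[[0.01,-0.02,0.64,0],[0.01,-0.02,0.64,0],[0.01,-0.02,0.64,0],[0.01,-0.02,0.64,0],[0.01,-0.02,0.64,0]]
[[0.01,-0.02,0.64,0],[0,0,0,0],[0,0,0,0],[0,0,0,0],[0,0,0,0]]
```

{"op": "apply_moves", "data": {
  "commands": [
    [0.01,-0.02,0.64,0],
    [0.01,-0.02,0.64,0],
    [0.01,-0.02,0.64,0],
    [0.01,-0.02,0.64,0],
    [0.01,-0.02,0.64,0]
  ]
}}

```text
clock: 34.55
eef_pos: [0.6393, -0.013, 0.1009]
tool_rot: [-0.043, 0.999, 0.0, 0.0]
ft_force: [-0.4, 0.5, 1.1]
grip_width: 0.0855
grasp_force: 0.0
```

{"op": "apply_moves", "data": {
  "commands": [
    [0,0,0.6,0],
    [0,0,0,0],
    [0,0,0,0],
    [0,0,0,0],
    [0,0,0,0]
  ]
}}

```text
clock: 34.97
eef_pos: [0.64, -0.0136, 0.0904]
tool_rot: [-0.042, 0.999, -0.0, 0.001]
ft_force: [0.6, -0.1, 0.6]
grip_width: 0.0853
grasp_force: 0.0
```

{"op": "apply_moves", "data": {
  "commands": [
    [0,0,0,0],
    [0,0,0,0],
    [0,0,0,0],
    [0,0,0,0],
    [0,0,0,0]
  ],
  "claw": 1
}}

```text
clock: 35.38
eef_pos: [0.6392, -0.0139, 0.0893]
tool_rot: [-0.042, 0.999, 0.0, 0.0]
ft_force: [0.1, 0.0, 2.1]
grip_width: 0.0253
grasp_force: 3.0
```

{"op": "apply_moves", "data": {
  "commands": [
    [0,0,0,0],
    [0,0,0,0],
    [0,0,0,0],
    [0,0,0,0],
    [0,0,0,0]
  ]
}}

```text
clock: 35.8
eef_pos: [0.6392, -0.0131, 0.0895]
tool_rot: [-0.043, 0.999, 0.001, 0.0]
ft_force: [-2.3, 4.7, 3.9]
grip_width: 0.0223
grasp_force: 60.2
```

{"op": "apply_moves", "data": {
  "commands": [
    [0,0.5,0,0],
    [0,0.5,0,0],
    [0,0.5,0,0],
    [0,0.5,0,0],
    [0,0.5,0,0]
  ]
}}

```text
clock: 36.22
eef_pos: [0.6347, 0.0346, 0.0896]
tool_rot: [-0.041, 0.999, -0.002, -0.0]
ft_force: [-3.4, -3.3, 6.7]
grip_width: 0.0228
grasp_force: 60.5
```

{"op": "apply_moves", "data": {
  "commands": [
    [0,0.5,0,0],
    [0,0.5,0,0],
    [0,0.5,0,0],
    [0,0.5,0,0],
    [0,0.5,0,0]
  ]
}}

```text
clock: 36.63
eef_pos: [0.6299, 0.0845, 0.0895]
tool_rot: [-0.042, 0.999, -0.002, -0.001]
ft_force: [-5.3, -3.2, 7.7]
grip_width: 0.023
grasp_force: 60.7
```

{"op": "apply_moves", "data": {
  "commands": [
    [0,0,0,0],
    [0,0,0,0],
    [0,0,0,0],
    [0,0,0,0],
    [0,0,0,0]
  ]
}}

```text
clock: 37.05
eef_pos: [0.6298, 0.0858, 0.0895]
tool_rot: [-0.042, 0.999, -0.0, -0.001]
ft_force: [-5.8, 1.0, 7.4]
grip_width: 0.0229
grasp_force: 60.6
```

Run:
```python
from h import *
p=pose();print(p,cl(p))
c=snap('wrist');cv2.imwrite('pics/w5.png',c['image'])
```

```text
[0.62975997 0.08581948 0.08952992 1.65531284] [-0.00249771  0.02111985]
```

View pics/w5.png

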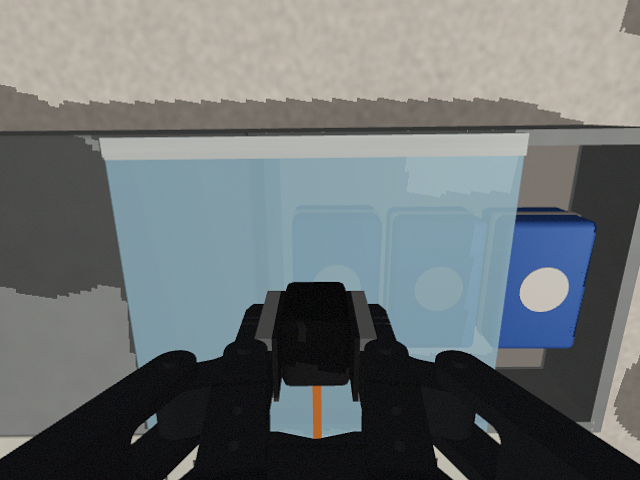

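The shutter now covers most of the well, but the mark is hidden by the gripper. Release and check from above.

{"op": "apply_moves", "data": {
  "commands": [
    [0,0,0,0],
    [0,0,0,0],
    [0,0,0,0],
    [0,0,0,0],
    [0,0,0,0]
  ],
  "claw": 0
}}

```text
clock: 37.52
eef_pos: [0.6309, 0.0854, 0.0887]
tool_rot: [-0.042, 0.999, -0.0, -0.0]
ft_force: [-0.3, -0.6, 1.2]
grip_width: 0.0817
grasp_force: 0.0
```

{"op": "apply_moves", "data": {
  "commands": [
    [0,0,0,0],
    [0,0,-0.6,0],
    [0,0,-0.8,0],
    [0,0,-0.8,0],
    [0,0,-0.8,0]
  ]
}}

```text
clock: 37.93
eef_pos: [0.6307, 0.0856, 0.1495]
tool_rot: [-0.042, 0.999, -0.0, -0.0]
ft_force: [0.3, -0.4, 0.5]
grip_width: 0.0852
grasp_force: 0.0
```

{"op": "apply_moves", "data": {
  "commands": [
    [0,0,-0.8,0],
    [0,0,-0.8,0],
    [0,0,-0.8,0],
    [0,0,0,0],
    [0,0,0,0]
  ]
}}

```text
clock: 38.35
eef_pos: [0.6315, 0.0858, 0.1979]
tool_rot: [-0.042, 0.999, 0.0, 0.001]
ft_force: [0.1, -0.7, -0.3]
grip_width: 0.0852
grasp_force: 0.0
```

Run:
```python
from h import *
p=pose();print(p,cl(p))
c=snap('wrist')
cv2.imwrite('pics/w6.png',cv2.resize(c['image'][200:380,230:430],None,fx=3,fy=3,interpolation=cv2.INTER_CUBIC))
h=cv2.cvtColor(c['image'],cv2.COLOR_BGR2HSV);m=cv2.inRange(h,(45,100,30),(85,255,255));u=cv2.findNonZero(m).reshape(-1,2);print(u.min(0),u.max(0))
print('mark',cl(fit(c,cv2.convexHull(u.reshape(-1,1,2)),(.020,.014,.006),.05)))
m=cv2.inRange(h,(5,130,80),(16,255,255));m[:200]=0;u=cv2.findNonZero(m).reshape(-1,2);print(u.min(0),u.max(0))
k=u[:,1]>u[:,1].max()-30;q=u[k].mean(0);print('ptr',cl(px2w(c,q,.0565)[0]))
```

```text
[0.63149812 0.0857508  0.19793237 1.65486474] [-0.00077228  0.02089902]
[311 339] [328 364]
mark [0.097448  0.0249765]
[314 266] [319 337]
ptr [0.07051139 0.02318046]
```

View pics/w6.png

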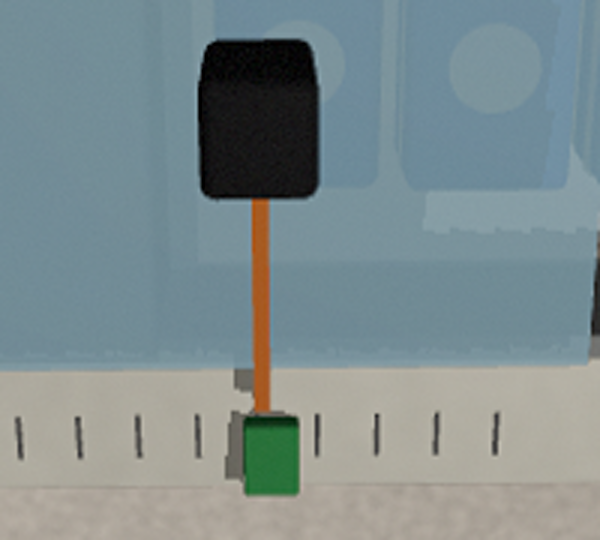

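The pointer tip (262,410 in the crop) sits about 2 mm from the middle of the green mark (272,455), within tolerance. On to the cases, the one nearest the pad first.

Run:
```python
from h import *
c=snap('top')
for q in cases(c,0,450,1000):print('case',np.round(q,4))
plan([(.4435,-.157,.16,.11+np.pi/2,24)])
```

```text
case [ 0.4436 -0.1579  3.2857  0.0668]
case [ 0.4556  0.2624 -0.0268  0.0752]
rows 14 end [ 0.4427 -0.1575  0.1594  1.6811]
[[0,0,0,-0.025],[0.82,-0.85,0.14,0],[0.82,-0.85,0.14,0],[0.82,-0.85,0.14,0],[0.82,-0.85,0.14,0]]
[[0.82,-0.85,0.14,0],[0.82,-0.85,0.14,0],[0.82,-0.85,0.14,0],[0.82,-0.85,0.14,0],[0.82,-0.85,0.14,0]]
[[0.82,-0.85,0.14,0],[0.82,-0.85,0.14,0],[0.82,-0.85,0.14,0],[0.82,-0.85,0.14,0],[0,0,0,0]]
```

Yaw is about 0.144, so I turn -0.055 instead.

{"op": "apply_moves", "data": {
  "commands": [
    [0.82,-0.87,0.14,0],
    [0.82,-0.87,0.14,0],
    [0.82,-0.87,0.14,0],
    [0.82,-0.87,0.14,0],
    [0.82,-0.87,0.14,0]
  ]
}}

```text
clock: 38.87
eef_pos: [0.5546, -0.0085, 0.1811]
tool_rot: [-0.042, 0.999, 0.0, -0.002]
ft_force: [0.4, -0.4, -0.5]
grip_width: 0.0851
grasp_force: 0.0
```

{"op": "apply_moves", "data": {
  "commands": [
    [0.82,-0.87,0.14,0],
    [0.82,-0.87,0.14,0],
    [0.82,-0.87,0.14,0],
    [0.82,-0.87,0.14,0],
    [0.82,-0.87,0.14,0]
  ]
}}

```text
clock: 39.28
eef_pos: [0.4801, -0.102, 0.1674]
tool_rot: [-0.042, 0.999, 0.0, -0.001]
ft_force: [0.1, 0.2, -0.3]
grip_width: 0.0852
grasp_force: 0.0
```

{"op": "apply_moves", "data": {
  "commands": [
    [0.82,-0.87,0.14,0],
    [0.82,-0.87,0.14,0],
    [0.82,-0.87,0.14,0],
    [0,0,0,-0.055],
    [0,0,0,0]
  ]
}}

```text
clock: 39.7
eef_pos: [0.4355, -0.1581, 0.1593]
tool_rot: [-0.07, 0.998, 0.001, -0.001]
ft_force: [0.4, -0.0, 0.3]
grip_width: 0.0857
grasp_force: 0.0
```

{"op": "apply_moves", "data": {
  "commands": [
    [0,0,0,0],
    [0,0,0,0],
    [0,0,0,0],
    [0,0,0,0],
    [0,0,0,0]
  ]
}}

```text
clock: 40.12
eef_pos: [0.4377, -0.1572, 0.1606]
tool_rot: [-0.071, 0.997, 0.0, -0.0]
ft_force: [-0.3, -0.4, 0.4]
grip_width: 0.0853
grasp_force: 0.0
```

Run:
```python
from h import *
p=pose();print(p)
c=snap('wrist')
Q=cases(c,0,6000,60000);print(np.round(Q,4))
q=min(Q,key=lambda a:np.hypot(a[0]-.4435,a[1]+.157))
p=plan([(q[0],q[1],.10,q[2]+np.pi/2,16)]);plan([(q[0],q[1],.026,None,14)],p)
```

```text
[ 0.43765152 -0.15715945  0.1606311   1.71334428]
[[ 0.4445 -0.1569  0.1428  0.035 ]]
rows 4 end [ 0.4449 -0.157   0.0999  1.7133]
[[-0.09,-0.01,0.76,0],[-0.09,-0.01,0.76,0],[-0.09,-0.01,0.76,0],[-0.09,-0.01,0.76,0],[0,0,0,0]]
rows 6 end [ 0.4449 -0.157   0.0255  1.7133]
[[0,0,0.62,0],[0,0,0.62,0],[0,0,0.62,0],[0,0,0.62,0],[0,0,0.62,0]]
[[0,0,0.62,0],[0,0,0,0],[0,0,0,0],[0,0,0,0],[0,0,0,0]]
```

{"op": "apply_moves", "data": {
  "commands": [
    [-0.09,-0.01,0.76,0],
    [-0.09,-0.01,0.76,0],
    [-0.09,-0.01,0.76,0],
    [-0.09,-0.01,0.76,0],
    [0,0,0.62,0]
  ]
}}

```text
clock: 40.58
eef_pos: [0.4448, -0.1571, 0.0866]
tool_rot: [-0.071, 0.997, 0.0, -0.0]
ft_force: [1.2, -0.1, 0.3]
grip_width: 0.0857
grasp_force: 0.0
```

{"op": "apply_moves", "data": {
  "commands": [
    [0,0,0.62,0],
    [0,0,0.62,0],
    [0,0,0.62,0],
    [0,0,0.6,0],
    [0,0,0.6,0]
  ]
}}

```text
clock: 41.0
eef_pos: [0.4449, -0.1572, 0.0258]
tool_rot: [-0.071, 0.997, -0.0, 0.0]
ft_force: [0.0, 0.4, -0.1]
grip_width: 0.0852
grasp_force: 0.0
```

{"op": "apply_moves", "data": {
  "commands": [
    [0,0,0,0],
    [0,0,0,0],
    [0,0,0,0],
    [0,0,0,0],
    [0,0,0,0]
  ],
  "claw": 1
}}

```text
clock: 41.42
eef_pos: [0.4453, -0.1576, 0.0272]
tool_rot: [-0.071, 0.997, -0.0, 0.001]
ft_force: [-0.1, 0.1, 0.8]
grip_width: 0.0546
grasp_force: 63.7
```

{"op": "apply_moves", "data": {
  "commands": [
    [0,0,0,0],
    [0,0,0,0],
    [0,0,-0.2,0],
    [0,0,-0.5,0],
    [0,0,-0.8,0]
  ]
}}

```text
clock: 41.83
eef_pos: [0.443, -0.1568, 0.0554]
tool_rot: [-0.071, 0.997, 0.001, -0.002]
ft_force: [0.3, 0.4, -1.2]
grip_width: 0.0542
grasp_force: 63.7
```

{"op": "apply_moves", "data": {
  "commands": [
    [0,0,-0.8,0],
    [0,0,-0.8,0],
    [0,0,-0.8,0],
    [0,0,-0.8,0],
    [0,0,0,0]
  ]
}}

```text
clock: 42.25
eef_pos: [0.4464, -0.1581, 0.1233]
tool_rot: [-0.071, 0.997, -0.001, 0.002]
ft_force: [0.7, -0.0, 0.1]
grip_width: 0.0542
grasp_force: 63.8
```

Run:
```python
from h import *
p=pose();print(p)
plan([(.6355-.07,-.2174,.12,.0885+np.pi/2,20)])
```

```text
[ 0.44642955 -0.1580521   0.12329319  1.71256848]
rows 8 end [ 0.5656 -0.2178  0.1205  1.6592]
[[0,0,0,0.051],[-0.81,-0.5,0.02,0],[-0.81,-0.5,0.02,0],[-0.81,-0.5,0.02,0],[-0.81,-0.5,0.02,0]]
[[-0.81,-0.5,0.02,0],[-0.81,-0.5,0.02,0],[-0.81,-0.5,0.02,0],[0,0,0,0],[0,0,0,0]]
```

{"op": "apply_moves", "data": {
  "commands": [
    [0,0,0,0.051],
    [-0.81,-0.5,0,0],
    [-0.81,-0.5,0,0],
    [-0.81,-0.5,0,0],
    [-0.81,-0.5,0,0]
  ]
}}

```text
clock: 42.67
eef_pos: [0.5127, -0.1917, 0.1193]
tool_rot: [-0.044, 0.999, 0.0, -0.001]
ft_force: [1.1, 0.5, -0.3]
grip_width: 0.0542
grasp_force: 63.8
```

{"op": "apply_moves", "data": {
  "commands": [
    [-0.81,-0.5,0,0],
    [-0.81,-0.5,0,0],
    [-0.81,-0.5,0,0],
    [-0.85,0,0,0],
    [-0.85,0,0,0]
  ]
}}

```text
clock: 43.08
eef_pos: [0.5976, -0.2146, 0.1187]
tool_rot: [-0.044, 0.999, 0.0, -0.001]
ft_force: [0.8, -0.5, -1.3]
grip_width: 0.0544
grasp_force: 63.7
```

{"op": "apply_moves", "data": {
  "commands": [
    [-0.85,0,0,0],
    [-0.85,0,0,0],
    [0,0,0,0],
    [0,0,0,0],
    [0,0,0,0]
  ]
}}

```text
clock: 43.5
eef_pos: [0.6302, -0.2109, 0.1191]
tool_rot: [-0.044, 0.999, 0.0, -0.001]
ft_force: [0.3, 0.6, -1.5]
grip_width: 0.0541
grasp_force: 63.7
```

{"op": "apply_moves", "data": {
  "commands": [
    [0,0,0,0],
    [0,0,0,0],
    [0,0,0,0],
    [0,0,0,0],
    [0,0,0,0]
  ]
}}

```text
clock: 43.92
eef_pos: [0.6313, -0.2112, 0.1206]
tool_rot: [-0.044, 0.999, -0.0, 0.0]
ft_force: [-0.2, 0.8, -0.1]
grip_width: 0.0544
grasp_force: 63.7
```

Run:
```python
from h import *
p=pose();print(p)
p=plan([(.6363,-.2174,None,.0885+np.pi/2,10)]);plan([(.6363,-.2174,.0325,None,12)],p)
```

```text
[ 0.63129273 -0.21124298  0.12064331  1.65890798]
rows 1 end [ 0.6363 -0.2174  0.1206  1.6589]
[[-0.22,-0.33,-0,0],[0,0,0,0],[0,0,0,0],[0,0,0,0],[0,0,0,0]]
rows 8 end [ 0.6363 -0.2174  0.0326  1.6589]
[[-0,0,0.55,0],[-0,0,0.55,0],[-0,0,0.55,0],[-0,0,0.55,0],[-0,0,0.55,0]]
[[-0,0,0.55,0],[-0,0,0.55,0],[-0,0,0.55,0],[0,0,0,0],[0,0,0,0]]
```

{"op": "apply_moves", "data": {
  "commands": [
    [-0.22,-0.33,0,0],
    [0,0,0.55,0],
    [0,0,0.55,0],
    [0,0,0.55,0],
    [0,0,0.55,0]
  ]
}}

```text
clock: 44.33
eef_pos: [0.6356, -0.217, 0.074]
tool_rot: [-0.044, 0.999, 0.0, -0.001]
ft_force: [-0.1, -0.6, -1.3]
grip_width: 0.0543
grasp_force: 63.7
```

{"op": "apply_moves", "data": {
  "commands": [
    [0,0,0.55,0],
    [0,0,0.55,0],
    [0,0,0.5,0],
    [0,0,0,0],
    [0,0,0,0]
  ]
}}

```text
clock: 44.75
eef_pos: [0.6358, -0.217, 0.0431]
tool_rot: [-0.044, 0.999, 0.0, -0.001]
ft_force: [0.6, -0.3, -0.6]
grip_width: 0.0542
grasp_force: 63.7
```

{"op": "apply_moves", "data": {
  "commands": [
    [0,0,0.2,0],
    [0,0,0.2,0],
    [0,0,0,0],
    [0,0,0,0],
    [0,0,0,0]
  ]
}}

```text
clock: 45.17
eef_pos: [0.6366, -0.2173, 0.0367]
tool_rot: [-0.044, 0.999, -0.0, 0.0]
ft_force: [0.2, -0.5, -1.0]
grip_width: 0.0542
grasp_force: 63.7
```

Run:
```python
from h import *
o=bot.get_obs();print(pose(o),o['ft_force'])
```

```text
[ 0.63663473 -0.21733585  0.03668135  1.65920093] [ 0.21530978 -0.54601715 -1.02839856]
```

{"op": "apply_moves", "data": {
  "commands": [
    [0,0,0.12,0],
    [0,0,0.12,0],
    [0,0,0,0],
    [0,0,0,0],
    [0,0,0,0]
  ]
}}

```text
clock: 45.58
eef_pos: [0.6363, -0.2172, 0.0314]
tool_rot: [-0.044, 0.999, 0.0, -0.0]
ft_force: [0.1, 0.1, -1.0]
grip_width: 0.0541
grasp_force: 63.8
```

{"op": "apply_moves", "data": {
  "commands": [
    [0,0,0,0],
    [0,0,0,0],
    [0,0,0,0],
    [0,0,0,0],
    [0,0,0,0]
  ],
  "claw": 0
}}

```text
clock: 46.0
eef_pos: [0.6365, -0.2173, 0.0316]
tool_rot: [-0.044, 0.999, -0.0, 0.0]
ft_force: [0.0, 0.2, 0.4]
grip_width: 0.0852
grasp_force: 0.0
```

{"op": "apply_moves", "data": {
  "commands": [
    [0,0,-0.3,0],
    [0,0,-0.8,0],
    [0,0,-0.8,0],
    [0,0,-0.8,0],
    [0,0,-0.8,0]
  ]
}}

```text
clock: 46.42
eef_pos: [0.6364, -0.2172, 0.1027]
tool_rot: [-0.044, 0.999, -0.0, 0.0]
ft_force: [0.7, 0.3, -0.4]
grip_width: 0.0854
grasp_force: 0.0
```

{"op": "apply_moves", "data": {
  "commands": [
    [0,0,-0.8,0],
    [0,0,-0.8,0],
    [0,0,-0.8,0],
    [0,0,0,0],
    [0,0,0,0]
  ]
}}

```text
clock: 46.83
eef_pos: [0.6372, -0.2176, 0.151]
tool_rot: [-0.044, 0.999, -0.001, 0.001]
ft_force: [-1.6, 0.3, 0.1]
grip_width: 0.0854
grasp_force: 0.0
```

Run:
```python
from h import *
p=pose();print(p)
c=snap('wrist','w7.png')
print(np.round(cases(c,.004,6000,60000),4))
plan([(.4428,.0571,.15,-.1643+np.pi/2,26)])
```

```text
[ 0.63724162 -0.21756344  0.15096812  1.65915673]
[[ 0.6366 -0.2158  3.2306  0.0259]]
rows 16 end [0.4417 0.0572 0.1495 1.4078]
[[0,0,0,0.08],[0,0,0,0.08],[0,0,0,0.08],[0.91,0.92,-0,0],[0.91,0.92,-0,0]]
[[0.91,0.92,-0,0],[0.91,0.92,-0,0],[0.91,0.92,-0,0],[0.91,0.92,-0,0],[0.91,0.92,-0,0]]
[[0.91,0.92,-0,0],[0.91,0.92,-0,0],[0.91,0.92,-0,0],[0.91,0.92,-0,0],[0.91,0.92,-0,0]]
[[0.91,0.92,-0,0],[0,0,0,0],[0,0,0,0],[0,0,0,0],[0,0,0,0]]
```

View pics/w7.png

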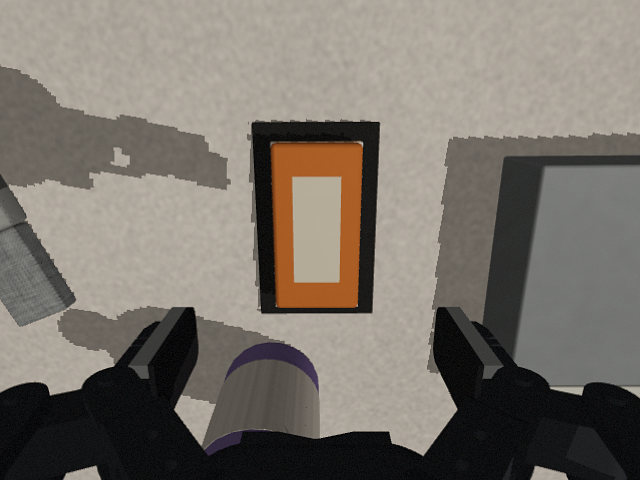

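The first case lies square on the pad: case (272..363, 141..307), pad corners (250,122), (379,122), (373,313), (262,313). Next case.

Run:
```python
from h import *
c=load('wrist')
P=px2w(c,[(250,122),(379,122),(373,313),(262,313)],.004);print(P.round(4).tolist(),P.mean(0))
```

```text
[[0.5729, -0.2639], [0.5656, -0.1821], [0.7, -0.1683], [0.7073, -0.2495]] [ 0.63646325 -0.21595487]
```

{"op": "apply_moves", "data": {
  "commands": [
    [0,0,0,0.08],
    [0,0,0,0.08],
    [0,0,0,0.08],
    [0.91,0.92,0,0],
    [0.91,0.92,0,0]
  ]
}}

```text
clock: 47.3
eef_pos: [0.6054, -0.1753, 0.1468]
tool_rot: [0.082, 0.997, 0.0, -0.002]
ft_force: [0.1, 0.8, 0.3]
grip_width: 0.0855
grasp_force: 0.0
```

{"op": "apply_moves", "data": {
  "commands": [
    [0.91,0.92,0,0],
    [0.91,0.92,0,0],
    [0.91,0.92,0,0],
    [0.91,0.92,0,0],
    [0.91,0.92,0,0]
  ]
}}

```text
clock: 47.72
eef_pos: [0.5296, -0.0685, 0.1478]
tool_rot: [0.081, 0.997, 0.0, -0.002]
ft_force: [-0.1, 1.1, -0.2]
grip_width: 0.0852
grasp_force: 0.0
```

{"op": "apply_moves", "data": {
  "commands": [
    [0.91,0.92,0,0],
    [0.91,0.92,0,0],
    [0.91,0.92,0,0],
    [0.91,0.92,0,0],
    [0.91,0.92,0,0]
  ]
}}

```text
clock: 48.13
eef_pos: [0.4547, 0.0368, 0.1481]
tool_rot: [0.081, 0.997, -0.0, -0.001]
ft_force: [0.6, 0.8, -0.3]
grip_width: 0.0854
grasp_force: 0.0
```

{"op": "apply_moves", "data": {
  "commands": [
    [0.91,0.92,0,0],
    [0,0,0,0],
    [0,0,0,0],
    [0,0,0,0],
    [0,0,0,0]
  ]
}}

```text
clock: 48.55
eef_pos: [0.4422, 0.0565, 0.1491]
tool_rot: [0.082, 0.997, -0.0, -0.0]
ft_force: [0.0, 0.6, -0.2]
grip_width: 0.0856
grasp_force: 0.0
```

Run:
```python
from h import *
p=pose();print(p)
c=snap('wrist')
Q=cases(c,0,6000,60000);print(np.round(Q,4))
q=min(Q,key=lambda a:np.hypot(a[0]-.4428,a[1]-.057))
p=plan([(q[0],q[1],.10,q[2]+np.pi/2,16)]);plan([(q[0],q[1],.026,None,14)],p)
```

```text
[0.44216831 0.05653463 0.14910273 1.40693166]
[[ 0.4436  0.0569 -0.1627  0.0366]
 [ 0.4561  0.2639  3.1199  0.2096]]
rows 4 end [0.4439 0.057  0.1004 1.4066]
[[-0.02,0.01,0.61,0],[-0.02,0.01,0.61,0],[-0.02,0.01,0.61,0],[-0.02,0.01,0.61,0],[0,0,0,0]]
rows 6 end [0.4439 0.057  0.026  1.4066]
[[0,-0,0.62,0],[0,-0,0.62,0],[0,-0,0.62,0],[0,-0,0.62,0],[0,-0,0.62,0]]
[[0,-0,0.62,0],[0,0,0,0],[0,0,0,0],[0,0,0,0],[0,0,0,0]]
```

{"op": "apply_moves", "data": {
  "commands": [
    [-0.02,0.01,0.61,0],
    [-0.02,0.01,0.61,0],
    [-0.02,0.01,0.61,0],
    [-0.02,0.01,0.61,0],
    [0,0,0.62,0]
  ]
}}

```text
clock: 49.02
eef_pos: [0.4442, 0.0569, 0.0876]
tool_rot: [0.082, 0.997, -0.0, 0.0]
ft_force: [0.7, -0.7, -0.7]
grip_width: 0.0856
grasp_force: 0.0
```

{"op": "apply_moves", "data": {
  "commands": [
    [0,0,0.62,0],
    [0,0,0.62,0],
    [0,0,0.62,0],
    [0,0,0.62,0],
    [0,0,0.62,0]
  ]
}}

```text
clock: 49.43
eef_pos: [0.4441, 0.0568, 0.0255]
tool_rot: [0.082, 0.997, -0.0, 0.0]
ft_force: [0.9, 1.0, -0.5]
grip_width: 0.0851
grasp_force: 0.0
```

{"op": "apply_moves", "data": {
  "commands": [
    [0,0,0,0],
    [0,0,0,0],
    [0,0,0,0],
    [0,0,0,0],
    [0,0,0,0]
  ],
  "claw": 1
}}

```text
clock: 49.85
eef_pos: [0.4442, 0.0576, 0.027]
tool_rot: [0.082, 0.997, 0.0, 0.001]
ft_force: [-0.7, 0.6, -1.8]
grip_width: 0.0544
grasp_force: 63.7
```

{"op": "apply_moves", "data": {
  "commands": [
    [0,0,0,0],
    [0,0,0,0],
    [0,0,-0.2,0],
    [0,0,-0.5,0],
    [0,0,-0.8,0]
  ]
}}

```text
clock: 50.27
eef_pos: [0.4418, 0.0576, 0.0555]
tool_rot: [0.081, 0.997, -0.0, -0.002]
ft_force: [0.2, 0.0, -0.8]
grip_width: 0.0541
grasp_force: 63.7
```

{"op": "apply_moves", "data": {
  "commands": [
    [0,0,-0.8,0],
    [0,0,-0.8,0],
    [0,0,-0.8,0],
    [0,0,-0.8,0],
    [0,0,0,0]
  ]
}}

```text
clock: 50.68
eef_pos: [0.4455, 0.058, 0.1233]
tool_rot: [0.081, 0.997, 0.001, 0.003]
ft_force: [0.8, 0.0, -0.5]
grip_width: 0.0543
grasp_force: 63.8
```

Run:
```python
from h import *
p=pose();print(p)
plan([(.57,-.20,.13,.0885+np.pi/2,25),(.6366,-.2168,.13,None,18)])
```

```text
[0.4454544  0.05804268 0.12326909 1.40804241]
rows 19 end [ 0.6369 -0.2165  0.1297  1.6594]
[[0,0,0,-0.08],[0,0,0,-0.08],[0,0,0,-0.08],[-0.42,-1.12,-0.03,0],[-0.42,-1.12,-0.03,0]]
[[-0.42,-1.12,-0.03,0],[-0.42,-1.12,-0.03,0],[-0.42,-1.12,-0.03,0],[-0.42,-1.12,-0.03,0],[-0.42,-1.12,-0.03,0]]
[[-0.42,-1.12,-0.03,0],[-0.42,-1.12,-0.03,0],[-0.42,-1.12,-0.03,0],[-0.42,-1.12,-0.03,0],[-0.42,-1.12,-0.03,0]]
[[-0.82,-0.27,0.01,0],[-0.82,-0.27,0.01,0],[-0.82,-0.27,0.01,0],[-0.82,-0.27,0.01,0],[0,0,0,0]]
```

{"op": "apply_moves", "data": {
  "commands": [
    [0,0,0,-0.08],
    [0,0,0,-0.08],
    [0,0,0,-0.08],
    [0,0,0,0],
    [-0.2,-0.5,0,0]
  ]
}}

```text
clock: 51.1
eef_pos: [0.4471, 0.0487, 0.1195]
tool_rot: [-0.044, 0.999, 0.0, -0.001]
ft_force: [-0.1, -1.0, -1.0]
grip_width: 0.0541
grasp_force: 63.7
```

{"op": "apply_moves", "data": {
  "commands": [
    [-0.34,-0.9,0,0],
    [-0.34,-0.9,0,0],
    [-0.34,-0.9,0,0],
    [-0.34,-0.9,0,0],
    [-0.34,-0.9,0,0]
  ]
}}

```text
clock: 51.52
eef_pos: [0.4904, -0.0401, 0.1198]
tool_rot: [-0.043, 0.999, -0.0, -0.0]
ft_force: [0.6, 1.0, -1.6]
grip_width: 0.0544
grasp_force: 63.7
```

{"op": "apply_moves", "data": {
  "commands": [
    [-0.34,-0.9,0,0],
    [-0.34,-0.9,0,0],
    [-0.34,-0.9,0,0],
    [-0.34,-0.9,0,0],
    [-0.34,-0.9,0,0]
  ]
}}

```text
clock: 51.93
eef_pos: [0.5321, -0.127, 0.1196]
tool_rot: [-0.043, 0.999, -0.0, -0.0]
ft_force: [1.1, 0.3, -1.6]
grip_width: 0.0542
grasp_force: 63.7
```

{"op": "apply_moves", "data": {
  "commands": [
    [-0.34,-0.9,0,0],
    [-0.34,-0.9,0,0],
    [-0.34,-0.9,0,0],
    [-0.34,-0.9,0,0],
    [-0.1,-0.3,0,0]
  ]
}}

```text
clock: 52.35
eef_pos: [0.5687, -0.2036, 0.1195]
tool_rot: [-0.042, 0.999, -0.001, 0.0]
ft_force: [1.0, -0.6, -1.2]
grip_width: 0.0543
grasp_force: 63.7
```

{"op": "apply_moves", "data": {
  "commands": [
    [-0.82,-0.27,0,0],
    [-0.82,-0.27,0,0],
    [-0.82,-0.27,0,0],
    [-0.7,-0.27,0,0],
    [0,0,0,0]
  ]
}}

```text
clock: 52.77
eef_pos: [0.6348, -0.217, 0.1193]
tool_rot: [-0.044, 0.999, -0.0, 0.001]
ft_force: [0.5, 0.0, -1.2]
grip_width: 0.0544
grasp_force: 63.7
```

{"op": "apply_moves", "data": {
  "commands": [
    [0,0,0,0],
    [0,0,0,0],
    [0,0,0,0],
    [0,0,0,0],
    [0,0,0,0]
  ]
}}

```text
clock: 53.18
eef_pos: [0.6323, -0.2161, 0.1206]
tool_rot: [-0.044, 0.999, 0.0, -0.0]
ft_force: [-0.2, -0.6, -1.4]
grip_width: 0.0542
grasp_force: 63.7
```

Run:
```python
from h import *
p=pose();print(p)
p=plan([(.637,-.2168,None,.0885+np.pi/2,10)]);plan([(.637,-.2168,.056,None,12)],p)
```

```text
[ 0.63227308 -0.21613327  0.12057149  1.65901112]
rows 1 end [ 0.6369 -0.2167  0.1206  1.659 ]
[[-0.23,-0.05,-0,0],[0,0,0,0],[0,0,0,0],[0,0,0,0],[0,0,0,0]]
rows 6 end [ 0.6369 -0.2167  0.0558  1.659 ]
[[-0,-0,0.54,0],[-0,-0,0.54,0],[-0,-0,0.54,0],[-0,-0,0.54,0],[-0,-0,0.54,0]]
[[-0,-0,0.54,0],[0,0,0,0],[0,0,0,0],[0,0,0,0],[0,0,0,0]]
```

{"op": "apply_moves", "data": {
  "commands": [
    [-0.23,-0.05,0,0],
    [0,0,0.54,0],
    [0,0,0.54,0],
    [0,0,0.54,0],
    [0,0,0.54,0]
  ]
}}

```text
clock: 53.6
eef_pos: [0.6367, -0.2166, 0.075]
tool_rot: [-0.044, 0.999, 0.0, -0.001]
ft_force: [0.2, -0.4, -2.0]
grip_width: 0.0542
grasp_force: 63.8
```

{"op": "apply_moves", "data": {
  "commands": [
    [0,0,0.54,0],
    [0,0,0.5,0],
    [0,0,0.1,0],
    [0,0,0.1,0],
    [0,0,0,0]
  ]
}}

```text
clock: 54.02
eef_pos: [0.6374, -0.2169, 0.0519]
tool_rot: [-0.044, 0.999, 0.0, -0.0]
ft_force: [0.6, -0.2, -1.1]
grip_width: 0.0544
grasp_force: 63.7
```

{"op": "apply_moves", "data": {
  "commands": [
    [0,0,0,0],
    [0,0,0,0],
    [0,0,0,0],
    [0,0,0,0],
    [0,0,0,0]
  ]
}}

```text
clock: 54.43
eef_pos: [0.6377, -0.2169, 0.0527]
tool_rot: [-0.044, 0.999, -0.0, 0.0]
ft_force: [0.1, -0.1, -0.6]
grip_width: 0.0539
grasp_force: 63.7
```

{"op": "apply_moves", "data": {
  "commands": [
    [0.03,0,0.06,0],
    [0,0,0,0],
    [0,0,0,0],
    [0,0,0,0],
    [0,0,0,0]
  ]
}}

```text
clock: 54.85
eef_pos: [0.6368, -0.2169, 0.051]
tool_rot: [-0.044, 0.999, 0.0, -0.0]
ft_force: [-0.7, -0.1, -0.8]
grip_width: 0.0542
grasp_force: 63.7
```

{"op": "apply_moves", "data": {
  "commands": [
    [0,0,0,0],
    [0,0,0,0],
    [0,0,0,0],
    [0,0,0,0],
    [0,0,0,0]
  ],
  "claw": 0
}}

```text
clock: 55.27
eef_pos: [0.637, -0.217, 0.0513]
tool_rot: [-0.044, 0.999, -0.0, 0.0]
ft_force: [-0.3, -0.3, -0.8]
grip_width: 0.0853
grasp_force: 0.0
```

{"op": "apply_moves", "data": {
  "commands": [
    [0,0,-0.3,0],
    [0,0,-0.8,0],
    [0,0,-0.8,0],
    [0,0,-0.8,0],
    [0,0,-0.8,0]
  ]
}}

```text
clock: 55.68
eef_pos: [0.6369, -0.2169, 0.1223]
tool_rot: [-0.044, 0.999, -0.0, 0.0]
ft_force: [-0.5, -0.1, -0.0]
grip_width: 0.0852
grasp_force: 0.0
```

{"op": "apply_moves", "data": {
  "commands": [
    [0,0,-0.8,0],
    [0,0,-0.8,0],
    [0,0,0,0],
    [0,0,0,0],
    [0,0,0,0]
  ]
}}

```text
clock: 56.1
eef_pos: [0.6365, -0.2168, 0.1524]
tool_rot: [-0.044, 0.999, 0.0, -0.0]
ft_force: [-0.4, -0.6, -0.4]
grip_width: 0.0855
grasp_force: 0.0
```

Run:
```python
from h import *
p=pose();print(p)
c=snap('wrist')
print(np.round(cases(c,.024,6000,60000),4))
plan([(.50,.05,.15,-.02+np.pi/2,22),(.456,.2625,.15,None,22)])
```

```text
[ 0.63648213 -0.21680066  0.15235947  1.65914116]
[[ 0.6353 -0.2156  0.0887  0.0196]]
rows 25 end [0.4554 0.2621 0.1509 1.5513]
[[0,0,0,0.103],[0.5,0.94,0.01,0],[0.5,0.94,0.01,0],[0.5,0.94,0.01,0],[0.5,0.94,0.01,0]]
[[0.5,0.94,0.01,0],[0.5,0.94,0.01,0],[0.5,0.94,0.01,0],[0.5,0.94,0.01,0],[0.5,0.94,0.01,0]]
[[0.5,0.94,0.01,0],[0.5,0.94,0.01,0],[0.5,0.94,0.01,0],[0.5,0.94,0.01,0],[0.5,0.94,0.01,0]]
[[0.25,1.06,-0.01,0],[0.25,1.06,-0.01,0],[0.25,1.06,-0.01,0],[0.25,1.06,-0.01,0],[0.25,1.06,-0.01,0]]
[[0.25,1.06,-0.01,0],[0.25,1.06,-0.01,0],[0.25,1.06,-0.01,0],[0.25,1.06,-0.01,0],[0.25,1.06,-0.01,0]]
```

The second case is at the pad centre to within about 1 mm. On to the third.

{"op": "apply_moves", "data": {
  "commands": [
    [0,0,0,0.103],
    [0.5,0.94,0,0],
    [0.5,0.94,0,0],
    [0.5,0.94,0,0],
    [0.5,0.94,0,0]
  ]
}}

```text
clock: 56.57
eef_pos: [0.5969, -0.1401, 0.1512]
tool_rot: [0.01, 1.0, 0.0, -0.002]
ft_force: [-0.1, 0.5, 0.8]
grip_width: 0.0858
grasp_force: 0.0
```

{"op": "apply_moves", "data": {
  "commands": [
    [0.5,0.94,0,0],
    [0.5,0.94,0,0],
    [0.5,0.94,0,0],
    [0.5,0.94,0,0],
    [0.5,0.94,0,0]
  ]
}}

```text
clock: 56.98
eef_pos: [0.5486, -0.0451, 0.1516]
tool_rot: [0.01, 1.0, 0.0, -0.001]
ft_force: [-0.1, -0.1, -0.0]
grip_width: 0.0853
grasp_force: 0.0
```

{"op": "apply_moves", "data": {
  "commands": [
    [0.5,0.94,0,0],
    [0.5,0.94,0,0],
    [0.5,0.94,0,0],
    [0.5,0.94,0,0],
    [0.5,0.94,0,0]
  ]
}}

```text
clock: 57.4
eef_pos: [0.5005, 0.0497, 0.1518]
tool_rot: [0.01, 1.0, -0.0, -0.001]
ft_force: [0.4, 0.4, -0.9]
grip_width: 0.0854
grasp_force: 0.0
```

{"op": "apply_moves", "data": {
  "commands": [
    [0.23,0.97,0,0],
    [0.23,0.97,0,0],
    [0.23,0.97,0,0],
    [0.23,0.97,0,0],
    [0.23,0.97,0,0]
  ]
}}

```text
clock: 57.82
eef_pos: [0.4797, 0.147, 0.1518]
tool_rot: [0.01, 1.0, -0.0, -0.001]
ft_force: [0.1, 0.1, -0.6]
grip_width: 0.0851
grasp_force: 0.0
```

{"op": "apply_moves", "data": {
  "commands": [
    [0.23,0.97,0,0],
    [0.23,0.97,0,0],
    [0.23,0.97,0,0],
    [0.23,0.97,0,0],
    [0.23,0.97,0,0]
  ]
}}

```text
clock: 58.23
eef_pos: [0.4586, 0.2443, 0.1517]
tool_rot: [0.01, 1.0, -0.001, -0.001]
ft_force: [-0.5, -0.8, -0.1]
grip_width: 0.0851
grasp_force: 0.0
```

{"op": "apply_moves", "data": {
  "commands": [
    [0.2,0.9,0,0],
    [0,0,0,0],
    [0,0,0,0],
    [0,0,0,0],
    [0,0,0,0]
  ]
}}

```text
clock: 58.65
eef_pos: [0.456, 0.2609, 0.1525]
tool_rot: [0.01, 1.0, -0.0, -0.001]
ft_force: [0.1, 0.4, 0.0]
grip_width: 0.085
grasp_force: 0.0
```

Run:
```python
from h import *
p=pose();print(p)
c=snap('wrist')
Q=cases(c,0,6000,60000);print(np.round(Q,4))
q=min(Q,key=lambda a:np.hypot(a[0]-.456,a[1]-.262))
p=plan([(q[0],q[1],.10,q[2]+np.pi/2,16)]);plan([(q[0],q[1],.026,None,14)],p)
```

```text
[0.45597779 0.26085983 0.15253808 1.55031493]
[[0.4571 0.262  3.1196 0.0319]]
rows 4 end [0.457  0.2624 0.0999 1.55  ]
[[-0.01,0.02,0.66,0],[-0.01,0.02,0.66,0],[-0.01,0.02,0.66,0],[-0.01,0.02,0.66,0],[0,0,0,0]]
rows 6 end [0.457  0.2624 0.0255 1.55  ]
[[-0,-0,0.62,0],[-0,-0,0.62,0],[-0,-0,0.62,0],[-0,-0,0.62,0],[-0,-0,0.62,0]]
[[-0,-0,0.62,0],[0,0,0,0],[0,0,0,0],[0,0,0,0],[0,0,0,0]]
```

{"op": "apply_moves", "data": {
  "commands": [
    [-0.01,0.01,0.66,0],
    [-0.01,0.01,0.66,0],
    [-0.01,0.01,0.66,0],
    [-0.01,0.01,0.66,0],
    [0,0,0.62,0]
  ]
}}

```text
clock: 59.12
eef_pos: [0.4572, 0.2617, 0.0873]
tool_rot: [0.011, 1.0, -0.0, 0.0]
ft_force: [0.2, 0.2, -0.4]
grip_width: 0.0855
grasp_force: 0.0
```

{"op": "apply_moves", "data": {
  "commands": [
    [0,0,0.62,0],
    [0,0,0.62,0],
    [0,0,0.62,0],
    [0,0,0.6,0],
    [0,0,0.6,0]
  ]
}}

```text
clock: 59.53
eef_pos: [0.4573, 0.2617, 0.0262]
tool_rot: [0.011, 1.0, -0.0, 0.0]
ft_force: [0.2, -0.3, 1.0]
grip_width: 0.0855
grasp_force: 0.0
```

{"op": "apply_moves", "data": {
  "commands": [
    [0,0,0,0],
    [0,0,0,0],
    [0,0,0,0],
    [0,0,0,0],
    [0,0,0,0]
  ],
  "claw": 1
}}

```text
clock: 59.95
eef_pos: [0.4576, 0.2628, 0.0276]
tool_rot: [0.01, 1.0, 0.0, 0.001]
ft_force: [-0.0, -0.8, -1.3]
grip_width: 0.0544
grasp_force: 64.5
```

{"op": "apply_moves", "data": {
  "commands": [
    [0,0,0,0],
    [0,0,0,0],
    [0,0,-0.2,0],
    [0,0,-0.5,0],
    [0,0,-0.8,0]
  ]
}}

```text
clock: 60.37
eef_pos: [0.4555, 0.2619, 0.056]
tool_rot: [0.01, 1.0, -0.001, -0.002]
ft_force: [-0.0, 0.5, -1.3]
grip_width: 0.0544
grasp_force: 64.5
```

{"op": "apply_moves", "data": {
  "commands": [
    [0,0,-0.8,0],
    [0,0,-0.8,0],
    [0,0,-0.8,0],
    [0,0,-0.8,0],
    [0,0,-0.5,-0.104]
  ]
}}

```text
clock: 60.78
eef_pos: [0.4574, 0.2631, 0.1331]
tool_rot: [-0.046, 0.999, 0.001, 0.001]
ft_force: [0.9, -0.2, -1.6]
grip_width: 0.0543
grasp_force: 64.5
```

Run:
```python
from h import *
p=pose();print(p)
plan([(.50,.05,None,.0885+np.pi/2,18.5),(.60,-.19,None,None,18.5),(.637,-.217,None,None,16)])
```

```text
[0.457444   0.26307058 0.13310565 1.66216738]
rows 30 end [ 0.637  -0.2169  0.1331  1.6622]
[[-0.1,-0.9,-0,0],[-0.1,-0.9,-0,0],[-0.1,-0.9,-0,0],[-0.1,-0.9,-0,0],[-0.1,-0.9,-0,0]]
[[-0.1,-0.9,-0,0],[-0.1,-0.9,-0,0],[-0.1,-0.9,-0,0],[-0.1,-0.9,-0,0],[-0.1,-0.9,-0,0]]
[[-0.1,-0.9,-0,0],[-0.1,-0.9,-0,0],[-0.26,-0.83,-0,0],[-0.26,-0.83,-0,0],[-0.26,-0.83,-0,0]]
[[-0.26,-0.83,-0,0],[-0.26,-0.83,-0,0],[-0.26,-0.83,-0,0],[-0.26,-0.83,-0,0],[-0.26,-0.83,-0,0]]
[[-0.26,-0.83,-0,0],[-0.26,-0.83,-0,0],[-0.26,-0.83,-0,0],[-0.26,-0.83,-0,0],[-0.26,-0.83,-0,0]]
[[-0.26,-0.83,-0,0],[-0.26,-0.83,-0,0],[-0.55,-0.49,-0,0],[-0.55,-0.49,-0,0],[-0.55,-0.49,-0,0]]
```

{"op": "apply_moves", "data": {
  "commands": [
    [-0.1,-0.9,0,0],
    [-0.1,-0.9,0,0],
    [-0.1,-0.9,0,0],
    [-0.1,-0.9,0,0],
    [-0.1,-0.9,0,0]
  ]
}}

```text
clock: 61.2
eef_pos: [0.4748, 0.1732, 0.1314]
tool_rot: [-0.045, 0.999, 0.0, 0.0]
ft_force: [0.2, -0.4, -0.0]
grip_width: 0.0543
grasp_force: 64.5
```

{"op": "apply_moves", "data": {
  "commands": [
    [-0.1,-0.9,0,0],
    [-0.1,-0.9,0,0],
    [-0.1,-0.9,0,0],
    [-0.1,-0.9,0,0],
    [-0.1,-0.9,0,0]
  ]
}}

```text
clock: 61.62
eef_pos: [0.4929, 0.0844, 0.1313]
tool_rot: [-0.045, 0.999, 0.0, 0.0]
ft_force: [0.1, -0.3, -0.9]
grip_width: 0.0541
grasp_force: 64.5
```

{"op": "apply_moves", "data": {
  "commands": [
    [-0.1,-0.9,0,0],
    [-0.1,-0.9,0,0],
    [-0.26,-0.83,0,0],
    [-0.26,-0.83,0,0],
    [-0.26,-0.83,0,0]
  ]
}}

```text
clock: 62.03
eef_pos: [0.5202, 0.0007, 0.1314]
tool_rot: [-0.045, 0.999, 0.0, 0.0]
ft_force: [0.2, -0.0, -1.1]
grip_width: 0.0545
grasp_force: 64.6
```

{"op": "apply_moves", "data": {
  "commands": [
    [-0.26,-0.83,0,0],
    [-0.26,-0.83,0,0],
    [-0.26,-0.83,0,0],
    [-0.26,-0.83,0,0],
    [-0.26,-0.83,0,0]
  ]
}}

```text
clock: 62.45
eef_pos: [0.5535, -0.0796, 0.1313]
tool_rot: [-0.045, 0.999, 0.0, -0.0]
ft_force: [-0.2, 0.9, -1.0]
grip_width: 0.0547
grasp_force: 64.6
```

{"op": "apply_moves", "data": {
  "commands": [
    [-0.26,-0.83,0,0],
    [-0.26,-0.83,0,0],
    [-0.26,-0.83,0,0],
    [-0.26,-0.83,0,0],
    [-0.26,-0.83,0,0]
  ]
}}

```text
clock: 62.87
eef_pos: [0.5868, -0.1599, 0.1312]
tool_rot: [-0.045, 0.999, 0.0, -0.0]
ft_force: [-0.4, 0.0, -0.2]
grip_width: 0.0539
grasp_force: 64.6
```

{"op": "apply_moves", "data": {
  "commands": [
    [-0.26,-0.83,0,0],
    [-0.26,-0.83,0,0],
    [-0.55,-0.49,0,0],
    [-0.55,-0.49,0,0],
    [-0.55,-0.49,0,0]
  ]
}}

```text
clock: 63.28
eef_pos: [0.6357, -0.2182, 0.1312]
tool_rot: [-0.045, 0.999, 0.0, -0.0]
ft_force: [-0.2, -0.2, -0.7]
grip_width: 0.0544
grasp_force: 64.6
```

{"op": "apply_moves", "data": {
  "commands": [
    [0,0,0,0],
    [0,0,0,0],
    [0,0,0,0],
    [0,0,0,0],
    [0,0,0,0]
  ]
}}

```text
clock: 63.7
eef_pos: [0.635, -0.2171, 0.1309]
tool_rot: [-0.045, 0.999, 0.0, -0.0]
ft_force: [0.1, -0.1, -0.9]
grip_width: 0.0542
grasp_force: 64.5
```

Run:
```python
from h import *
p=pose();print(p)
p=plan([(.637,-.2172,None,.0885+np.pi/2,10)]);plan([(.637,-.2172,.0725,None,12)],p)
```

```text
[ 0.63501921 -0.21706384  0.13093233  1.66080987]
rows 1 end [ 0.637  -0.2173  0.1309  1.6608]
[[-0.1,-0.02,-0,0],[0,0,0,0],[0,0,0,0],[0,0,0,0],[0,0,0,0]]
rows 5 end [ 0.637  -0.2173  0.0729  1.6608]
[[0,0,0.58,0],[0,0,0.58,0],[0,0,0.58,0],[0,0,0.58,0],[0,0,0.58,0]]
```

{"op": "apply_moves", "data": {
  "commands": [
    [-0.08,0,0,0],
    [0,0,0.55,0],
    [0,0,0.55,0],
    [0,0,0.55,0],
    [0,0,0.5,0]
  ]
}}

```text
clock: 64.12
eef_pos: [0.6363, -0.2172, 0.0854]
tool_rot: [-0.045, 0.999, 0.0, -0.001]
ft_force: [-0.5, -0.3, -1.9]
grip_width: 0.0548
grasp_force: 64.6
```

{"op": "apply_moves", "data": {
  "commands": [
    [0,0,0.4,0],
    [0,0,0.2,0],
    [0,0,0.1,0],
    [0,0,0,0],
    [0,0,0,0]
  ]
}}

```text
clock: 64.53
eef_pos: [0.6375, -0.2177, 0.074]
tool_rot: [-0.045, 0.999, -0.0, 0.0]
ft_force: [0.0, -0.1, -1.2]
grip_width: 0.0544
grasp_force: 64.6
```

{"op": "apply_moves", "data": {
  "commands": [
    [0,0,0,0],
    [0,0,0,0],
    [0,0,0,0],
    [0,0,0,0],
    [0,0,0,0]
  ]
}}

```text
clock: 64.95
eef_pos: [0.6373, -0.2176, 0.074]
tool_rot: [-0.045, 0.999, -0.0, 0.0]
ft_force: [0.2, -0.6, -0.4]
grip_width: 0.0541
grasp_force: 64.6
```

Lower the last 2 mm, release, lift and check everything.

{"op": "apply_moves", "data": {
  "commands": [
    [0,0.02,0.1,0],
    [0,0,0,0],
    [0,0,0,0],
    [0,0,0,0],
    [0,0,0,0]
  ]
}}

```text
clock: 65.37
eef_pos: [0.6371, -0.2171, 0.0716]
tool_rot: [-0.045, 0.999, 0.0, -0.0]
ft_force: [0.4, -1.0, -0.7]
grip_width: 0.0541
grasp_force: 64.6
```

{"op": "apply_moves", "data": {
  "commands": [
    [0,0,0,0],
    [0,0,0,0],
    [0,0,0,0],
    [0,0,0,0],
    [0,0,0,0]
  ],
  "claw": 0
}}

```text
clock: 65.78
eef_pos: [0.6372, -0.2172, 0.0719]
tool_rot: [-0.045, 0.999, -0.0, 0.0]
ft_force: [0.3, 0.1, 1.5]
grip_width: 0.0855
grasp_force: 0.0
```

{"op": "apply_moves", "data": {
  "commands": [
    [0,0,-0.3,0],
    [0,0,-0.8,0],
    [0,0,-0.8,0],
    [0,0,-0.8,0],
    [0,0,-0.8,0]
  ]
}}

```text
clock: 66.2
eef_pos: [0.6372, -0.2172, 0.1429]
tool_rot: [-0.045, 0.999, -0.0, 0.0]
ft_force: [0.1, 0.0, 0.5]
grip_width: 0.0853
grasp_force: 0.0
```

{"op": "apply_moves", "data": {
  "commands": [
    [0,0,-0.8,0],
    [0.5,0,-0.8,0],
    [0.5,0,-0.8,0],
    [0,0,0,0],
    [0,0,0,0]
  ]
}}

```text
clock: 66.62
eef_pos: [0.6179, -0.2193, 0.1914]
tool_rot: [-0.045, 0.999, -0.001, 0.002]
ft_force: [0.5, -0.2, -0.1]
grip_width: 0.0856
grasp_force: 0.0
```

Run:
```python
from h import *
p=pose();print(p)
c=snap('wrist','w8.png')
print(np.round(cases(c,.044,6000,60000),4))
c=snap('side');cv2.imwrite('pics/s2.png',c['image'])
```

```text
[ 0.6179195  -0.21930145  0.19138066  1.65987874]
[[ 0.6333 -0.2158  0.0899  0.0385]]
```

View pics/s2.png

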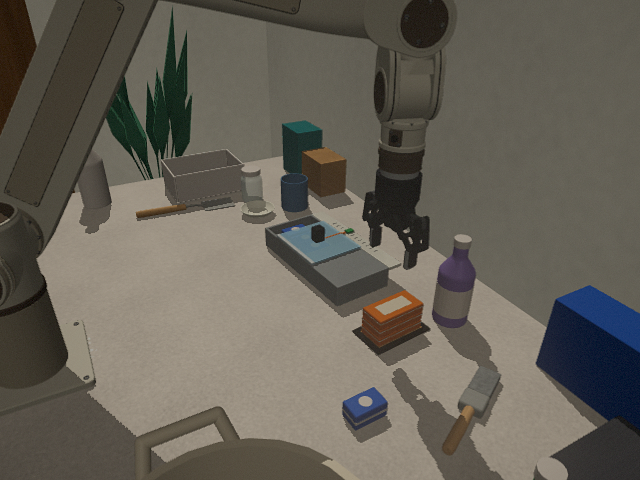

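The side view shows a square pile of three cases on the pad at (392,320), the spare block on the worktop at (365,407), the shutter pointer at the green mark (348,231), and all bystanders in place.

```bash
python3 -c "
from workcell import bot
print(bot.job_done())"
```

```text
the job is handed in; nothing more can be done
None
```

I handed the job in after 67 s of robot time: three blocks lie in the well, the shutter pointer is about 2 mm from the middle of the green mark, all three cases are in one pile within about 4 mm of the pad's centre, and the spare block is on the worktop; the hand-in returned no score.

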